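# Pack the glaze-test kit into its carrying tray

### The job

Pack the glaze-test kit into the wooden carrying tray: stand the smaller of the two black-lidded jars on the open table in front of the tile cutter upright in the wide round well and the dropper bottle upright in the narrow round well, lay the square test tile, glazed side up, centred and squared up on the tile rest between its two rails, and lay the marker pen down in the two V blocks with its middle between them. Leave the larger jar and the oblong tile where they are.

Things in the scene. Friction and masses are not known exactly. Their poses are not given: they have to be found in the camera images.
- small_jar: The smaller of the two white screw-lid jars with black lids on the open table (not those behind the tile cutter), to be packed: body 60 mm diameter up to 60 mm high, lid 53 mm diameter, 75 mm high in all, about 0.27 kg. Stands upright on the table. Origin: centre of underside, z up. Its yaw does not matter.
- large_jar: Look-alike, to be left where it is: the larger white jar with a black lid, body 69 mm diameter, 85 mm high, standing on the table. Origin: centre of underside, z up. 
- dropper: Brown dropper bottle with a black cap and bulb, to be packed: body 33 mm diameter up to about 60 mm high, narrowing to a neck and a 24 mm cap (62 to 77 mm high), bulb 13 mm thick on top, 102 mm high in all, about 0.07 kg. Stands upright. Origin: centre of underside, z up. Its yaw does not matter.
- square_tile: Square test tile, glazed dark on top, to be packed: 65 x 65 x 8 mm, lies flat on the table glazed side up, about 0.06 kg. Origin: centre of underside, z up. x and y along its edges.
- oblong_tile: Look-alike, to be left where it is: oblong test tile, glazed dark on top, 85 mm (its x) x 65 mm (its y) x 8 mm, lying flat on the table. Origin: centre of underside, z up. 
- marker: Round marker pen, white with a red cap, to be packed: 17 mm thick, 135 mm long along its y axis, lying on the table, about 0.02 kg. Origin on its underside as it lies at the start, in the middle of its length (its centre line is 8 mm along its own z axis). Either end may point either way.
- wide_well: For the small jar: round wooden collar, inner diameter 78, outer 90, top 22, floor 4 mm above its origin, on a 98 mm square base. All holders are fixed in the bays (2 x 2, any order, 140 mm apart along holder x, 125 mm along y) of a fixed plywood tray 310 x 280 mm, floor top 8 mm, rim 18 mm above the table. Origin: centre of underside, z up. 
- narrow_well: For the dropper: round wooden collar, inner diameter 50, outer 62, top 28, floor 4 mm above its origin, on a 98 mm square base. Fixed in one of four bays of the carrying tray. Origin: centre of underside, z up. 
- tile_rest: For the square tile: wooden pad 50 mm (x) by 94 mm (y), top 16 mm above its origin, a rail 6 mm high along each of its +y and -y sides, 82 mm clear between them. Open at the x ends, where the tile overhangs the pad by 7 mm, so fingers holding the tile along the rest's x go down outside the pad. Fixed in one of four bays of the carrying tray. Origin: centre of underside, z up. 
- pen_cradle: For the marker: two wooden V blocks 12 mm thick, 56 mm wide, 38 mm either side of the origin along x, groove along x: bottom 15, outer edges 31 mm above the origin; the marker's centre line comes to lie about 25 mm above it. 64 mm gap between the blocks for fingers, over a base 4 mm thick. Fixed in one of four bays of the carrying tray. Origin: centre of underside, z up. 

How it is judged:
By the outcome, as a careful person would: the job done as asked, in the order asked, and still so for the second after the job is handed in, with the robot touching nothing.
It also fails if it takes over 120 s, if anything falls off the work surface, if the arm or the gripper's body presses on something with over 40 N, if the wrist force passes 120 N, or if a joint passes its speed limit or range.

### The arm

A 6-joint arm with a two-finger parallel gripper is mounted at the origin on a cart in front of the work surface, level with it; the furniture and walls round the work are solid. World frame = base frame: x ahead of the robot, y to its left, z up, the work surface at z = 0. Lengths are in m, angles in rad, forces in N, time in s.
With the tool pointing down it reaches from about 0.375 to 0.825 m from the base axis. Payload 5.5 kg.
Tool frame: the origin (TCP) lies at the very end of the fingers, on their centre line; the grasp point (between the pads) lies 19 mm behind it; z points along the fingers, y is the direction in which the jaws open and shut (so a half turn about z gives the same grasp; the last joint's range is limited). The gripper opens to 85 mm and grips with 20 to 120 N. Pads are 22 mm wide; open, the fingers measure 114 mm over their backs; the gripper's body (76 mm by 85 mm) begins 54 mm behind the grasp point. The pads swing forward as they close: fully open they stand 13 mm farther back than shut.
Start: joints at [1.22, 0.314, -0.047, 1.21, 0, 1.571], TCP at [0.206, 0.563, 0.205] pointing down, gripper open.
Joint ranges: [-2.67, 2.67], [-0.69, 1.73], [-1.03, 1.25], [-2.08, 2.16], [-1.42, 1.45], [-3.14, 3.14]. Speed limits (rad/s): [2.39, 2.39, 3.01, 3.14, 3.14, 3.14].

### API

Orientations are given as a unit quaternion [x, y, z, w].
In Python, from station import get_obs, camera, sign_off gives the robot as it stands.
- The arm moves only by the shell command python3 -m jog 'ROWS'. ROWS is a JSON object of lists of equal length, an entry for each row: "slide": the shift along the world's x, y, z in mm, a list of three; "twist": the turn about the world's z in degrees; "fingers": the closure, from 0 (fully open) to 1 (shut). A call has 1 to 12 rows; each row shifts and turns the pose as measured when the row begins; what a row does not reach is not made up. A row lasts 1/8 s, in which the tool goes at most 62.5 mm and 10.7 degrees, less where a joint would pass 70% of its speed; a pose out of reach is approached as far as the arm can. A call with a gripper value outside its range is refused whole. The fingers move at their own pace and stop on an object; the grip force is fixed at half the most. Time passes only in rows, so rows that do not move let the fingers close. It gives the time, the measured TCP pose, the force and the opening at its end, in the units of the state.
- get_obs(): the state, without advancing time (a new reading comes with each control period).
- camera(name): name is "side" or "top"; returns a dict with "pixels" (384x512x3 uint8, red, green, blue), "vfov" (degrees; the focal length in pixels is half the picture's height over the tangent of half this angle, whatever the lens; pixels are square), "cx", "cy" (the principal point, pixels), "R" (3x3) and "t" (3): a world point X has camera coordinates R X + t. Camera axes: x right, y down, z forward; pixel columns grow to the right and rows downward; lengths in m; the calibration is good to about 2 mm. A picture is of the moment at which its call begins. There is no depth.
- sign_off(): hands the job in, once; it reports no verdict.
The state is a dict: "time_s": time; "q": joint angles; "joint_vel": joint speeds; "tau": joint torques, N m; "eef_pos": TCP position; "tcp_rot": TCP orientation; "ft_force": force on the tool from outside, world axes, zero at the start; "torque": the same for the moment, N m; "finger_gap": finger opening in m.
Only numpy, scipy, OpenCV 4.12 (cv2) and the standard library are available. Lean on these libraries where they do the work, as an engineer would, in place of code of your own. Each camera call takes 0.05 s, during which the arm holds its last target. There are 200 camera calls.

## Working session

There is one attempt and no reset: what is moved stays moved. The work goes in short steps, Python scripts to look and compute and a shell command to move; the robot and the scene stay as the last step left them, time stands still between calls to the robot, and variables do not carry over. Pictures are saved under pics/ and viewed, about 12 in all and at most 16, crops included, and the job is handed in when it is done.

```bash
mkdir -p pics; ls; python3 - <<'E'
from station import get_obs,camera
import cv2,numpy as np
for n in("top","side"):
    c=camera(n);cv2.imwrite(f"pics/{n}0.png",c["pixels"][:,:,::-1]);print(n,c["vfov"],c["cx"],c["cy"],np.round(c["R"],4).tolist(),np.round(c["t"],4).tolist(),[k for k in c])
o=get_obs();print(o)
E
```

```text
pics
top 49.54745744099749 253.3154894546097 196.08308373298777 [[-0.0185, -0.9995, -0.0238], [-0.9861, 0.0222, -0.1646], [0.165, 0.0204, -0.9861]] [-0.0565, 0.5731, 1.0904] ['pixels', 'vfov', 'cx', 'cy', 'R', 't']
side 44.7625233659882 254.54616211010364 191.92835995273336 [[0.9981, 0.0601, 0.0137], [0.0358, -0.3845, -0.9224], [-0.0502, 0.9212, -0.3859]] [-0.5549, -0.0015, 1.6547] ['pixels', 'vfov', 'cx', 'cy', 'R', 't']
{'time_s': 0.1, 'q': array([ 1.22001148e+00,  3.14187402e-01, -4.79664647e-02,  1.21020738e+00,
        1.49427427e-05,  1.57079069e+00]), 'joint_vel': array([-8.76137381e-05,  4.97029261e-04,  2.06872444e-03, -4.74627325e-05,
        4.34912727e-04, -2.81596316e-04]), 'tau': array([ 5.11081396e-05, -5.40766811e+01,  3.40541911e+01,  1.11207948e-02,
       -4.14264036e-06,  1.68325439e-06]), 'eef_pos': array([0.20598371, 0.56293839, 0.20470711]), 'tcp_rot': array([ 1.74491732e-01,  9.84658328e-01, -7.69153718e-04, -1.43894313e-04]), 'ft_force': array([ 0.10506141, -0.40052167, -0.60918014]), 'torque': array([ 0.02569869, -0.00991151,  0.01721342]), 'finger_gap': 0.08560315537466953}
```

View pics/top0.png

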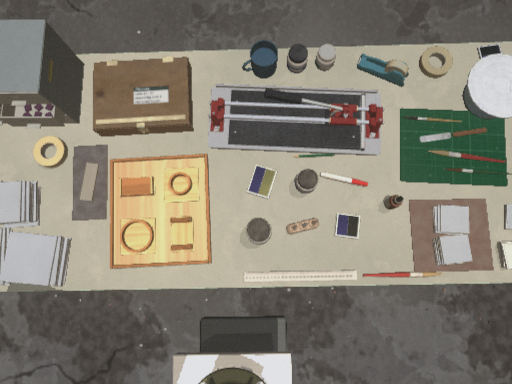

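View pics/side0.png

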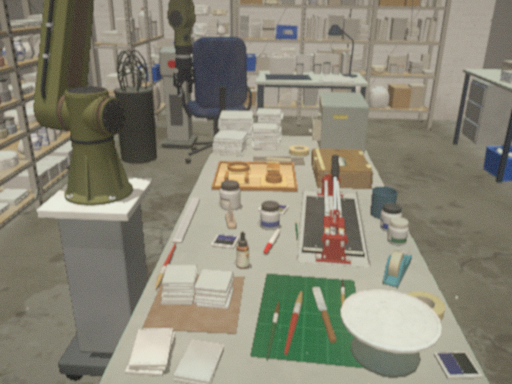

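```bash
cat > h.py <<'E'
import numpy as np,cv2
from station import get_obs,camera
def fl(c): return 192/np.tan(np.radians(c["vfov"]/2))
def ray(c,u,v):
    R=np.array(c["R"]);f=fl(c);d=R.T@np.array([(u-c["cx"])/f,(v-c["cy"])/f,1]);return -R.T@np.array(c["t"]),d
def onz(c,u,v,z):
    o,d=ray(c,u,v);return (o+d*(z-o[2])/d[2])[:2]
def proj(c,X):
    p=np.array(c["R"])@np.array(X)+np.array(c["t"]);f=fl(c);return p[:2]/p[2]*f+[c["cx"],c["cy"]]
E
python3 - <<'E'
import cv2
a=cv2.imread("pics/top0.png");b=cv2.imread("pics/side0.png")
cv2.imwrite("pics/c1.png",cv2.resize(a[150:270,100:220],None,fx=5,fy=5,interpolation=2))
cv2.imwrite("pics/c2.png",cv2.resize(a[150:260,235:415],None,fx=4.4,fy=4.4,interpolation=2))
cv2.imwrite("pics/c3.png",cv2.resize(b[150:280,180:320],None,fx=4.5,fy=4.5,interpolation=2))
E
```

```text
(no output)
```

View pics/c1.png

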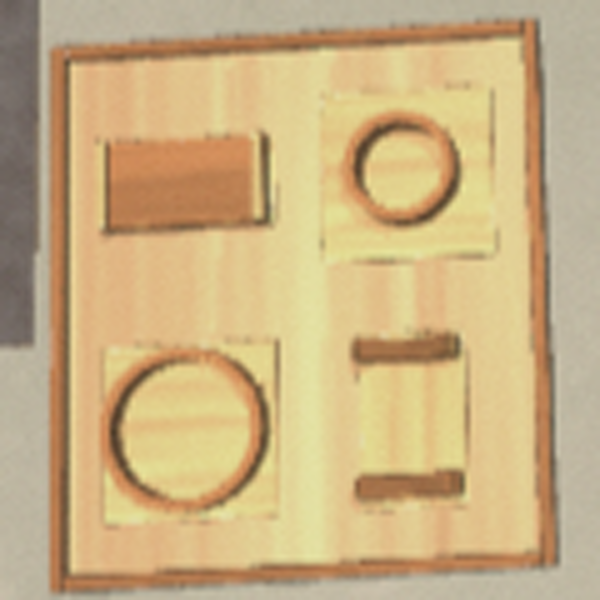

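View pics/c2.png

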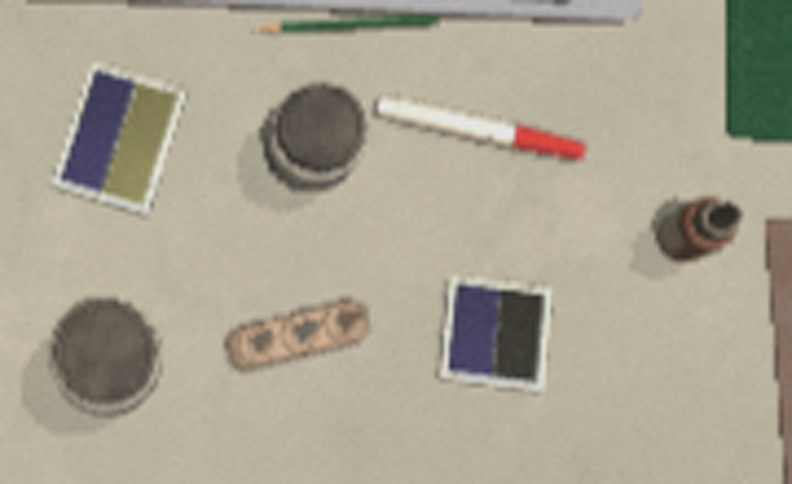

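View pics/c3.png

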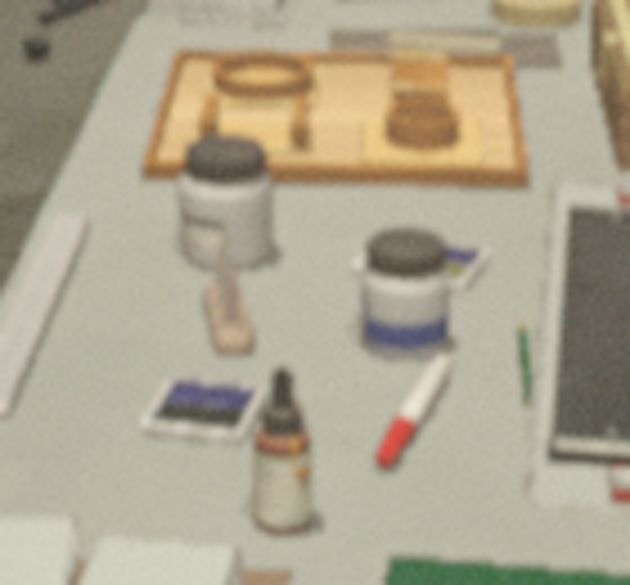

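```bash
cat > m.py <<'E'
from h import *
c=camera("top");s=camera("side")
a=c["pixels"].astype(int);V=a.max(2);Rr,G,B=a[...,0],a[...,1],a[...,2]
def comps(m,box,mn=15):
    x0,y0,x1,y1=box;k=np.zeros(m.shape,np.uint8);k[y0:y1,x0:x1]=m[y0:y1,x0:x1]
    return [q for q in cv2.findContours(k,cv2.RETR_EXTERNAL,cv2.CHAIN_APPROX_NONE)[0] if cv2.contourArea(q)>=mn]
def rect(q,z):
    P=np.array([onz(c,*p[0],z) for p in q],np.float32)*1000;return cv2.minAreaRect(P)
for nm,box,z in(("small",(288,165,322,197),.075),("large",(244,214,274,248),.085)):
    for q in comps(V<125,box,60):
        (u,v),r=cv2.minEnclosingCircle(q);bx=cv2.boundingRect(q);print(nm,bx,(u,v),r,onz(c,u,v,z),'diam',2*r/fl(c)*1000)
for nm,box in(("sq",(333,210,365,242)),("ob",(244,162,280,200))):
    # tile: white border vs cloth: contour by saturation/brightness
    m=(np.abs(B-Rr+18)>22)|(V<140)
    for q in comps(m,box): print(nm,cv2.boundingRect(q),rect(q,.008))
m=(Rr>150)&(G<100); 
for q in comps(m,(340,172,375,192)): print("red",rect(q,.0085))
m=(V>205)|((Rr>150)&(G<110))
for q in comps(m,(312,166,375,192)): print("pen",cv2.boundingRect(q),rect(q,.0085))
print(a[176:180,325:329].tolist(), a[200,300],a[226,345],a[214:216,338:342].tolist())
for q in comps((V<90),(385,190,408,210)): print("drop dark",cv2.boundingRect(q))
E
python3 m.py
```

```text
small (294, 169, 24, 24) (306.4545593261719, 181.13636779785156) 12.636540412902832 [ 0.6044262  -0.21156303] diam 60.74866368390619
large (247, 218, 24, 24) (257.9802551269531, 229.3486785888672) 12.026544570922852 [ 0.47734567 -0.0795229 ] diam 57.81618129219194
sq (337, 215, 22, 22) ((489.9001159667969, -327.2684020996094), (55.83091354370117, 56.26617431640625), 81.46146392822266)
ob (249, 166, 26, 30) ((622.2871704101562, -90.71502685546875), (53.41337585449219, 75.09766387939453), 70.4649887084961)
red ((611.3068237304688, -368.0396423339844), (43.17522048950195, 13.083148002624512), 77.00584411621094)
pen (321, 172, 47, 14) ((622.6765747070312, -324.8507385253906), (132.51348876953125, 13.379247665405273), 74.17668151855469)
[[[203, 189, 169], [211, 200, 180], [218, 213, 191], [220, 218, 197]], [[160, 153, 137], [164, 155, 138], [167, 157, 141], [177, 163, 146]], [[166, 160, 143], [149, 143, 126], [133, 127, 113], [134, 121, 108]], [[177, 173, 152], [175, 170, 150], [175, 170, 151], [176, 169, 150]]] [189 183 162] [ 73  69 100] [[[208, 208, 195], [151, 150, 149], [154, 153, 146], [184, 184, 175]], [[171, 172, 168], [67, 65, 90], [68, 62, 90], [72, 71, 94]]]
drop dark (385, 197, 10, 12)
drop dark (396, 196, 7, 6)
```

```bash
cat > m2.py <<'E'
from h import *
c=camera("top");s=camera("side")
def t(u,v,z,c=c,s=5,o=(100,150)): return np.round(onz(c,(u+.5)/s-.5+o[0],(v+.5)/s-.5+o[1],z)*1000,1)
C=np.array([t(u,v,.018) for u,v in((52,48),(538,20),(557,565),(52,592))]);print(C,C.mean(0));m=C.mean(0)
print("sizes",np.linalg.norm(C-np.roll(C,-1,0),axis=1), "yaw", [np.degrees(np.arctan2(*(C[i]-C[j])[::-1])) for i,j in((0,1),(3,2),(1,2),(0,3))])
print("wide",t(187,430,.03)-m,"nar",t(404.5,168,.036)-m,"rest",t(188,182,.027)-m,"crad",t(406,347.5,.039)-m,t(410.5,484,.039)-m)
print("jar y/x",t(313,130,.075,s=4.4,o=(235,150)),"bulb",t(722,212,.1,s=4.4,o=(235,150)))
def tri(p,q):
    o1,d1=ray(c,*p);o2,d2=ray(s,*q);A=np.c_[d1,-d2];k=np.linalg.lstsq(A,o2-o1,rcond=None)[0];a=o1+k[0]*d1;b=o2+k[1]*d2;print("tri",(a+b)*500,np.linalg.norm(a-b)*1000)
g=lambda u,v,S,ox,oy:((u+.5)/S-.5+ox,(v+.5)/S-.5+oy)
tri(g(318,128,4.4,235,150),g(408,245,4.5,180,150))   # small lid
tri(g(722,212,4.4,235,150),g(282,376,4.5,180,150))   # bulb
tri(g(106,348,4.4,235,150),g(227,150,4.5,180,150))
for w in [(.6044,-.2115,0),(.6,-.2115,0),(.6,-.2115,.075)]: print((proj(s,w)-[180,150])*4.5)
E
python3 m2.py
```

```text
[[693.2 341.7]
 [702.8  62. ]
 [394.7  51.6]
 [385.3 329.8]] [544.    196.275]
sizes [279.86469945 308.27547745 278.35876131 308.12987521] yaw [np.float64(91.96576205792961), np.float64(91.93521030540684), np.float64(1.9333006949184834), np.float64(2.213317938781356)]
wide [-72.3    57.725] nar [ 70.6   -62.075] rest [67.2   61.925] crad [-30.3   -64.575] [-104.7    -67.775]
jar y/x [ 609.9 -209.9] bulb [ 550.  -444.4]
tri [ 613.50421766 -213.26335463   71.21030224] 3.3227698576992677
tri [ 550.80668504 -446.78391743   92.84506428] 0.6637485008331465
tri [479.35938615 -81.39756308  82.65613766] 0.339566238262917
[387.77790552 337.49436961]
[381.32534783 337.24043962]
[383.80742689 236.69063145]
```

```bash
python3 -m jog '{"slide":[[27,-52,0],[27,-52,0],[27,-52,0],[27,-52,0],[27,-52,0],[27,-52,0],[27,-52,0],[27,-52,0],[27,-52,0],[27,-52,0],[27,-52,0],[27,-52,0]],"twist":[2,2,2,2,2,2,2,2,2,2,0,0],"fingers":[0,0,0,0,0,0,0,0,0,0,0,0]}'
cat > w.py <<'E'
from h import *
from scipy.spatial.transform import Rotation as T
o=get_obs();p=o["eef_pos"]*1000;y=T.from_quat(o["tcp_rot"]).as_matrix()[:,1]
print("t",round(o["time_s"],2),"tcp",p.round(1),"yaw",round(np.degrees(np.arctan2(y[1],y[0])),1),"F",np.round(o["ft_force"],1),"gap",round(o["finger_gap"]*1000,1))
E
python3 w.py
```

```text
time_s: 1.8
eef_pos: [0.5367, -0.0773, 0.2062]
tcp_rot: [-0.009, 1.0, 0.002, 0.004]
ft_force: [1.0, 0.8, 0.4]
finger_gap: 0.0854
t 1.8 tcp [536.7 -77.3 206.2] yaw 91.0 F [1.  0.8 0.4] gap 85.4
```

```bash
python3 -m jog '{"slide":[[26,-45,0],[26,-45,0],[24,-45,0],[0,0,-45],[0,0,-40],[0,0,0]],"twist":[0,0,0,0,0,0],"fingers":[0,0,0,0,0,0]}'
python3 w.py; python3 - <<'E'
from h import *
c=camera("top");s=camera("side")
print(proj(c,get_obs()["eef_pos"]),proj(s,get_obs()["eef_pos"]))
A=cv2.resize(c["pixels"][130:230,250:360],None,fx=3.6,fy=4,interpolation=2)
B=cv2.resize(s["pixels"][140:240,220:320],None,fx=4,fy=4,interpolation=2)
cv2.imwrite("pics/j1.png",np.hstack([A,B])[:,:,::-1])
E
```

```text
time_s: 2.55
eef_pos: [0.6169, -0.2233, 0.119]
tcp_rot: [-0.006, 1.0, 0.001, 0.005]
ft_force: [-0.6, 0.3, 0.8]
finger_gap: 0.085
t 2.55 tcp [ 616.9 -223.3  119. ] yaw 90.6 F [-0.6  0.3  0.8] gap 85.0
[312.93716977 171.54286037] [272.10945759 189.63387636]
```

View pics/j1.png

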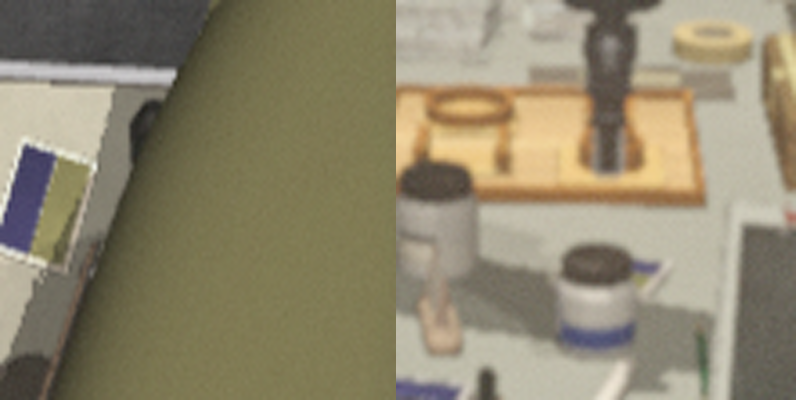

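```bash
python3 -m jog '{"slide":[[-4,11,0],[0,0,0],[0,0,-35],[0,0,-35],[0,0,-25],[0,0,0]],"twist":[0,0,0,0,0,0],"fingers":[0,0,0,0,0,0]}'
python3 w.py
```

```text
time_s: 3.4
eef_pos: [0.6216, -0.212, 0.0367]
tcp_rot: [-0.007, 1.0, -0.003, 0.016]
ft_force: [0.1, -0.2, 0.4]
finger_gap: 0.0857
t 3.4 tcp [ 621.6 -212.    36.7] yaw 90.8 F [ 0.1 -0.2  0.4] gap 85.7
```

```bash
python3 -m jog '{"slide":[[-8,0,-8],[0,0,0]],"twist":[0,0],"fingers":[0,0]}'
python3 w.py; python3 -c "
from station import get_obs;print(get_obs()['q'],get_obs()['tcp_rot'])"
```

```text
time_s: 3.65
eef_pos: [0.6149, -0.2123, 0.0312]
tcp_rot: [-0.008, 1.0, -0.003, 0.018]
ft_force: [-0.1, -0.5, 0.2]
finger_gap: 0.0858
t 3.65 tcp [ 614.9 -212.3   31.2] yaw 90.9 F [-0.1 -0.5  0.2] gap 85.8
[-0.33563014  0.48995388 -0.20303133  0.84209852  0.00565771 -0.35086676] [-0.0076675   0.99980718 -0.00334574  0.01776561]
```

```bash
python3 -m jog '{"slide":[[-2,0,-5],[0,0,-5],[0,0,0],[0,0,0],[0,0,0],[0,0,0],[0,0,0],[0,0,0]],"twist":[0,0,0,0,0,0,0,0],"fingers":[0,0,0.6,0.8,1,1,1,1]}'
python3 w.py;  python3 -c "
from station import get_obs;print(get_obs()['q'],get_obs()['tcp_rot'])"
```

```text
time_s: 4.65
eef_pos: [0.6144, -0.2136, 0.0238]
tcp_rot: [-0.007, 1.0, -0.004, 0.02]
ft_force: [-0.4, 0.3, 1.1]
finger_gap: 0.0568
t 4.65 tcp [ 614.4 -213.6   23.8] yaw 90.8 F [-0.4  0.3  1.1] gap 56.8
[-0.33723465  0.49378248 -0.2160461   0.82107935  0.00497539 -0.35201514] [-0.0074383   0.99977036 -0.0043966   0.0196105 ]
```

```bash
python3 -m jog '{"slide":[[0,0,0],[0,0,0]],"twist":[0,0],"fingers":[1,1]}' | tail -1
python3 - <<'E'
from h import *
s=camera("side");p=get_obs()["eef_pos"]
print((proj(s,p)-[220,130])*6,(proj(s,p+[0,0,.03])-[220,130])*6)
cv2.imwrite("pics/j2.png",cv2.resize(s["pixels"][130:230,220:320],None,fx=6,fy=6,interpolation=2)[:,:,::-1])
E
```

```text
finger_gap: 0.0571
[297.77628487 530.48877766] [299.33636216 476.75187242]
```

View pics/j2.png

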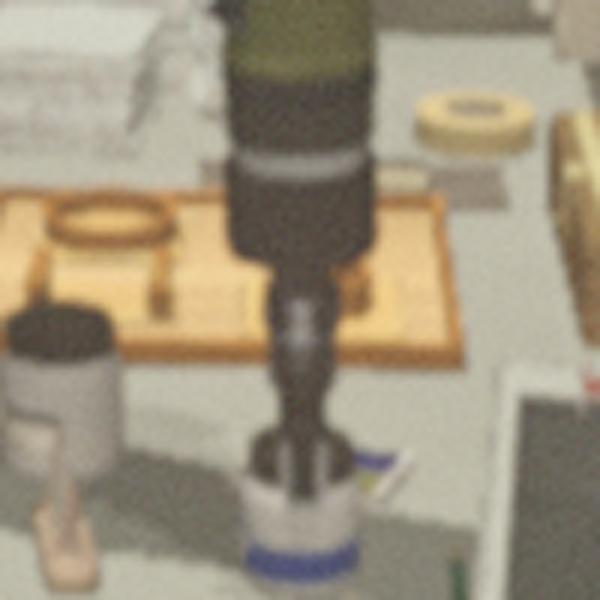

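```bash
python3 - <<'E'
from h import *
s=camera("side")
for z in (0,.02,.03,.04,.05,.06,.075): print(z,((proj(s,(.614,-.2415,z))-[220,130])*6).round(), ((proj(s,(.614,-.2135,z))-[220,130])*6).round())
E
```

```text
0 [294. 598.] [296. 572.]
0.02 [295. 562.] [297. 537.]
0.03 [296. 544.] [297. 519.]
0.04 [296. 526.] [298. 502.]
0.05 [297. 507.] [298. 484.]
0.06 [297. 489.] [299. 466.]
0.075 [298. 461.] [300. 438.]
```

```bash
python3 -m jog '{"slide":[[0,0,0],[0,0,0],[0,0,0],[0,0,0],[0,0,-7],[0,0,-5],[0,0,0]],"twist":[0,0,0,0,0,0,0],"fingers":[0.5,0,0,0,0,0,0]}'
python3 w.py;python3 - <<'E'
from h import *
s=camera("side");p=get_obs()["eef_pos"]
print((proj(s,p)-[230,160])*9,(proj(s,p+[0,-.043,.013])-[230,160])*9)
cv2.imwrite("pics/j3.png",cv2.resize(s["pixels"][160:230,230:310],None,fx=9,fy=9,interpolation=0)[:,:,::-1].clip(0,100)*2)
E
```

```text
time_s: 5.88
eef_pos: [0.6146, -0.2133, 0.0106]
tcp_rot: [-0.008, 1.0, -0.004, 0.02]
ft_force: [0.2, -0.5, 1.3]
finger_gap: 0.0854
t 5.88 tcp [ 614.6 -213.3   10.6] yaw 90.9 F [ 0.2 -0.5  1.3] gap 85.4
[356.58404705 560.20188193] [353.65227854 582.85704198]
```

View pics/j3.png

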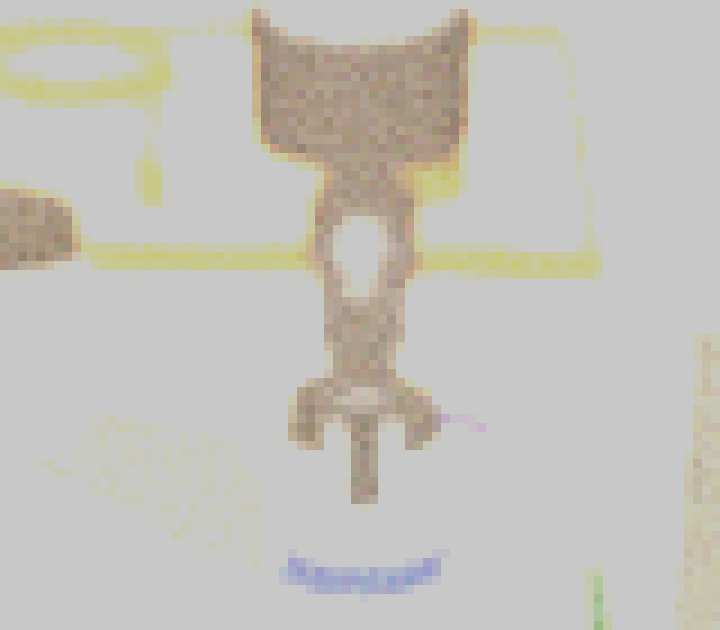

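```bash
python3 -m jog '{"slide":[[0,0,0],[0,0,0],[0,0,0],[0,0,0],[0,0,0],[0,0,0],[0,0,0],[0,0,0],[0,0,0]],"twist":[0,0,0,0,0,0,0,0,0],"fingers":[1,1,1,1,1,1,1,1,1]}' | tail -1
python3 w.py
python3 -m jog '{"slide":[[0,0,15],[0,0,30],[0,0,30],[0,0,20],[0,0,10],[0,0,0]],"twist":[0,0,0,0,0,0],"fingers":[1,1,1,1,1,1]}'|tail -1
python3 w.py;python3 - <<'E'
from h import *
s=camera("side");p=get_obs()["eef_pos"]
print((proj(s,p)-[230,110])*6,(proj(s,p+[0,-.03,0])-[230,110])*6,(proj(s,p+[0,-.03,0.02])-[230,110])*6)
cv2.imwrite("pics/j4.png",cv2.resize(s["pixels"][110:230,230:310],None,fx=6,fy=5,interpolation=2)[:,:,::-1])
E
```

```text
finger_gap: 0.0581
t 7.05 tcp [ 615.1 -213.6   11.3] yaw 90.9 F [-0.3  0.4 -0.3] gap 58.1
finger_gap: 0.0581
t 7.8 tcp [ 612.7 -212.6  120.9] yaw 90.9 F [ 0.3 -0.  -3.2] gap 58.1
[238.6734671 473.5884617] [236.81498938 497.04962807] [237.89580856 458.75148426]
```

View pics/j4.png

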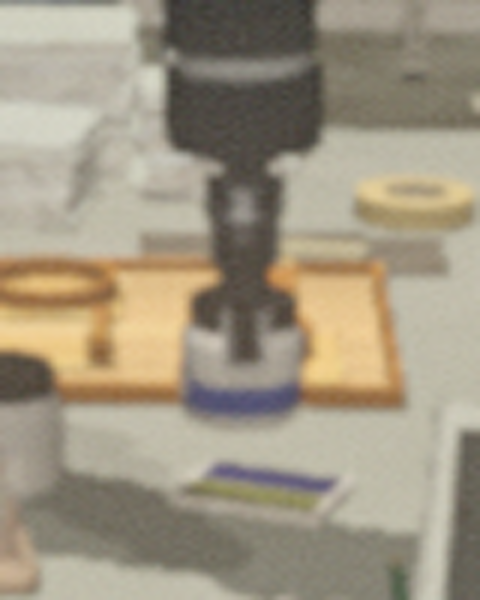

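```bash
python3 -m jog '{"slide":[[-5,15,10],[-14,40,10],[-14,46,0],[-14,46,0],[-14,46,0],[-14,46,0],[-14,46,0],[-14,46,0],[-14,46,0],[-12,38,0],[-6,20,0],[0,0,0]],"twist":[0,0,0,0,0,0,0,0,0,0,0,0],"fingers":[1,1,1,1,1,1,1,1,1,1,1,1]}'|tail -1
python3 w.py
```

```text
finger_gap: 0.0582
t 9.35 tcp [459.6 241.5 136.2] yaw 91.1 F [-0.3 -0.7 -3.4] gap 58.2
```

```bash
python3 -m jog '{"slide":[[7,7,0],[6,6,0],[0,0,0],[0,0,-20],[0,0,-20],[0,0,-15],[0,0,-10],[0,0,0]],"twist":[0,0,0,0,0,0,0,0],"fingers":[1,1,1,1,1,1,1,1]}'|tail -1
python3 w.py;python3 - <<'E'
from h import *
s=camera("side");c=camera("top")
A=cv2.resize(c["pixels"][150:270,100:220],None,fx=3.3,fy=4,interpolation=2)
B=cv2.resize(s["pixels"][100:220,200:320],None,fx=3.3,fy=4,interpolation=2)
cv2.imwrite("pics/j5.png",np.hstack([A,B])[:,:,::-1])
E
```

```text
finger_gap: 0.0578
t 10.35 tcp [475.  252.1  69.1] yaw 90.8 F [ 0.3 -0.2 -3. ] gap 57.8
```

View pics/j5.png

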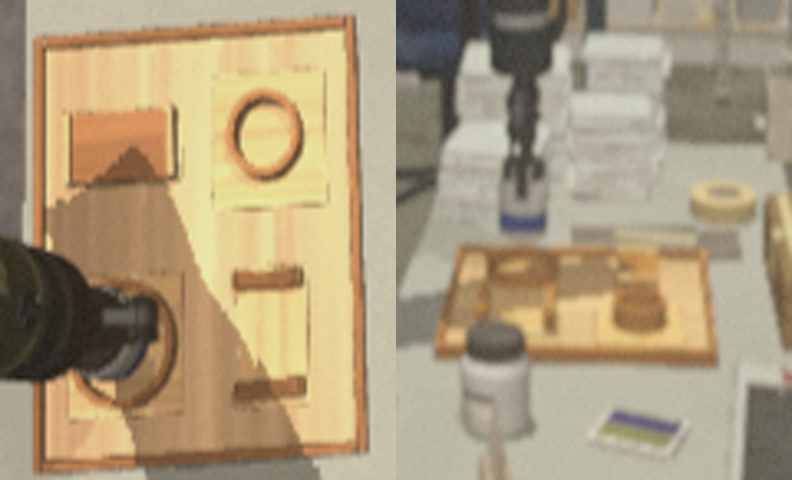

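```bash
python3 -m jog '{"slide":[[-1,3,-12],[0,0,-10],[0,0,-8],[0,0,-5],[0,0,0]],"twist":[0,0,0,0,0],"fingers":[1,1,1,1,1]}'|tail -1
python3 w.py
python3 -m jog '{"slide":[[0,0,-4],[0,0,-3],[0,0,0]],"twist":[0,0,0],"fingers":[1,1,1]}'|tail -1
python3 w.py
```

```text
finger_gap: 0.058
t 11.07 tcp [475.2 256.4  33.5] yaw 90.8 F [-0.2  0.5 -2.8] gap 58.0
finger_gap: 0.058
t 11.45 tcp [475.7 256.5  26.5] yaw 90.8 F [-0.4  1.  -3.4] gap 58.0
```

```bash
python3 -m jog '{"slide":[[-1,0,-2],[0,0,0]],"twist":[0,0],"fingers":[1,1]}'|tail -1
python3 w.py
python3 -m jog '{"slide":[[0,0,-2],[0,0,0]],"twist":[0,0],"fingers":[1,1]}'|tail -1
python3 w.py
```

```text
finger_gap: 0.0581
t 11.7 tcp [474.8 256.6  24.6] yaw 90.8 F [-0.7 -0.4 -4.5] gap 58.1
finger_gap: 0.0578
t 11.95 tcp [475.1 257.   23.7] yaw 90.8 F [ 0.   0.1 -3.2] gap 57.8
```

```bash
python3 -m jog '{"slide":[[0,0,-2],[0,0,0]],"twist":[0,0],"fingers":[1,1]}'|tail -1
python3 w.py
python3 -m jog '{"slide":[[0,0,0],[0,0,0],[0,0,0],[0,0,0],[0,0,0],[0,0,20],[0,0,40],[0,0,40],[0,0,20],[0,0,0]],"twist":[0,0,0,0,0,0,0,0,0,0],"fingers":[0.3,0,0,0,0,0,0,0,0,0]}'|tail -1
python3 w.py;python3 - <<'E'
from h import *
print(get_obs()["q"])
s=camera("side");c=camera("top")
A=cv2.resize(c["pixels"][150:270,100:220],None,fx=3.3,fy=4,interpolation=2)
B=cv2.resize(s["pixels"][100:220,200:320],None,fx=3.3,fy=4,interpolation=2)
cv2.imwrite("pics/j6.png",np.hstack([A,B])[:,:,::-1])
E
```

```text
finger_gap: 0.0578
t 12.2 tcp [475.2 257.3  23.8] yaw 90.8 F [-0.3 -0.9 -4.4] gap 57.8
finger_gap: 0.0855
t 13.45 tcp [475.3 257.3 146.8] yaw 90.8 F [ 0.6  0.4 -0.3] gap 85.5
[ 0.50562111  0.21016971 -0.31990555  1.01414745 -0.01434518  0.49164427]
```

View pics/j6.png

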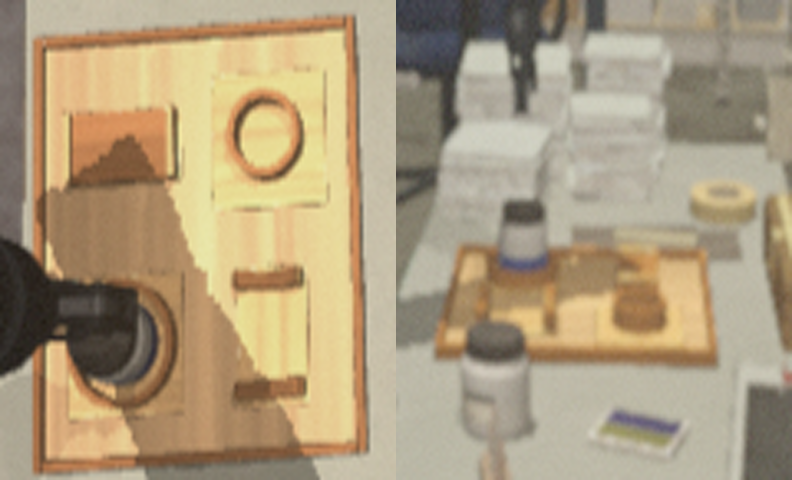

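```bash
python3 -m jog '{"slide":[[2,-20,0],[6,-50,0],[7,-58,0],[7,-58,0],[7,-58,0],[7,-58,0],[7,-58,0],[7,-58,0],[7,-58,0],[7,-58,0],[6,-50,0],[5,-30,0]],"twist":[-4,-8,-8,-8,-8,-8,-8,-8,-8,-8,-8,-5],"fingers":[0,0,0,0,0,0,0,0,0,0,0,0]}'|tail -1
python3 -m jog '{"slide":[[0,0,0]],"twist":[0],"fingers":[0]}'|tail -1
python3 w.py; python3 - <<'E'
from h import *
q=get_obs()["q"];print(q, q[1]-q[2]+q[3]-np.pi/2)
E
```

```text
finger_gap: 0.0855
finger_gap: 0.0856
t 15.18 tcp [ 530.8 -386.7  126.4] yaw -3.0 F [ 0.1  0.5 -0.9] gap 85.6
[-0.61785325  0.46878104 -0.00342599  1.11082177 -0.02183885  1.00481691] 0.012232469616725083
```

```bash
python3 -m jog '{"slide":[[8,-25,5],[8,-25,5],[4,-9,5],[0,0,0]],"twist":[2,1,0,0],"fingers":[0,0,0,0]}'|tail -1
python3 w.py;python3 - <<'E'
from h import *
s=camera("side");c=camera("top");p=get_obs()["eef_pos"]
print([(proj(s,[p[0],p[1],z])-[210,150])*5 for z in(.1,.05,0)],[(proj(c,[p[0],p[1],z])-[360,150])*5 for z in(.1,)])
A=cv2.resize(c["pixels"][150:250,360:435],None,fx=5,fy=5,interpolation=2)
B=cv2.resize(s["pixels"][180:280,210:290],None,fx=5,fy=5,interpolation=2)
cv2.imwrite("pics/d1.png",np.hstack([A,B])[:,:,::-1])
E
```

```text
finger_gap: 0.0852
t 15.68 tcp [ 546.1 -443.9  137.2] yaw -0.0 F [-0.2  0.2 -0.9] gap 85.2
[array([152.88862068, 399.44353861]), array([152.68475744, 486.00434811]), array([152.48734719, 569.82520837])] [array([191.68837164, 247.0769063 ])]
```

View pics/d1.png

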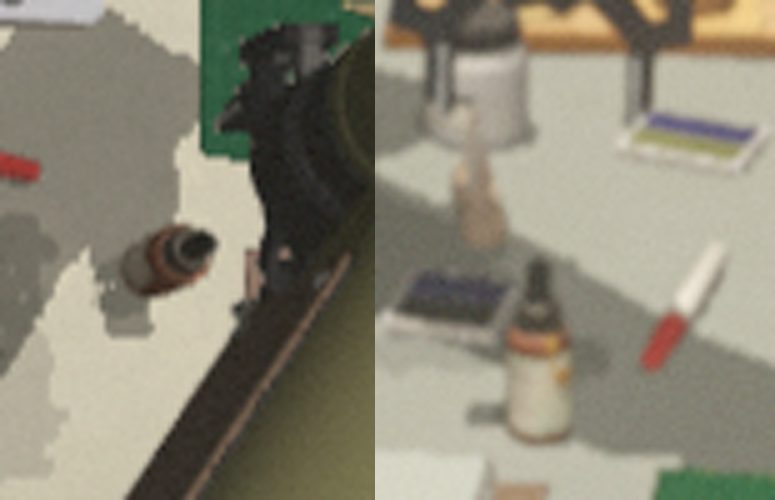

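```bash
python3 -m jog '{"slide":[[2,-2,0],[0,0,-20],[0,0,-25],[0,0,-25],[0,0,-20],[0,0,-10],[0,0,0]],"twist":[0,0,0,0,0,0,0],"fingers":[0,0,0,0.2,0.3,0.4,0.4]}'|tail -1
python3 w.py;python3 - <<'E'
from h import *
s=camera("side");p=get_obs()["eef_pos"]
cv2.imwrite("pics/d2.png",cv2.resize(s["pixels"][195:275,205:285],None,fx=7,fy=7,interpolation=2)[:,:,::-1])
E
```

```text
finger_gap: 0.051
t 16.65 tcp [ 548.6 -440.8   35.6] yaw 0.3 F [-0.4  0.3  0.3] gap 51.0
```

View pics/d2.png

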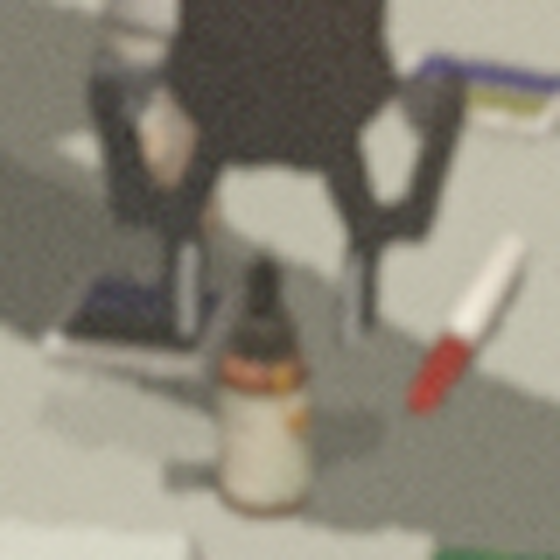

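```bash
python3 -m jog '{"slide":[[-2,-4,0],[0,0,-10],[0,0,-8],[0,0,-4],[0,0,0]],"twist":[0,0,0,0,0],"fingers":[0.4,0.4,0.4,0.4,0.4]}'|tail -1
python3 w.py
python3 -m jog '{"slide":[[0,0,0],[0,0,0],[0,0,0],[0,0,0],[0,0,0],[0,0,0],[0,0,0],[0,0,0]],"twist":[0,0,0,0,0,0,0,0],"fingers":[0.5,0.5,0.6,0.6,0.7,0.8,1,1]}'|tail -1
python3 w.py;python3 - <<'E'
from h import *
s=camera("side")
cv2.imwrite("pics/d3.png",cv2.resize(s["pixels"][195:275,205:285],None,fx=7,fy=7,interpolation=2)[:,:,::-1])
E
```

```text
finger_gap: 0.0512
t 17.32 tcp [ 547.9 -446.5   15. ] yaw 0.2 F [-0.3 -0.4 -1.2] gap 51.2
finger_gap: 0.0301
t 18.32 tcp [ 548.3 -446.9   16. ] yaw 0.2 F [-0.7  0.6  0.9] gap 30.1
```

View pics/d3.png

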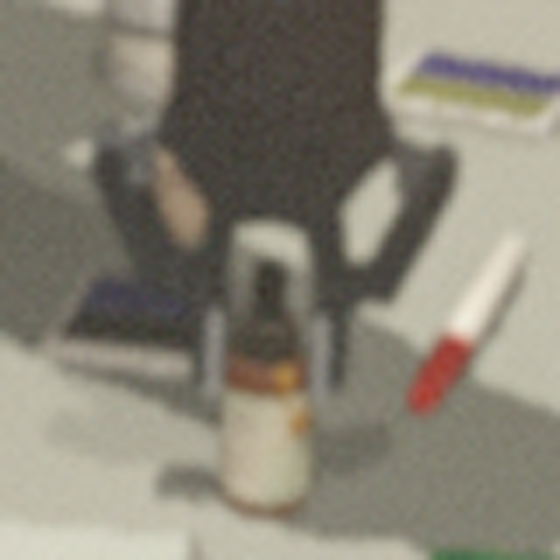

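```bash
python3 -m jog '{"slide":[[0,0,15],[0,0,35],[0,0,35],[2,15,25],[6,50,0],[6,58,0],[6,58,0],[6,58,0],[6,58,0],[6,58,0],[6,58,0],[6,55,0]],"twist":[0,0,0,0,0,0,0,0,0,0,0,0],"fingers":[1,1,1,1,1,1,1,1,1,1,1,1]}'|tail -1
python3 w.py
python3 -m jog '{"slide":[[5,30,0],[5,30,0],[4,15,0],[0,0,0]],"twist":[0,0,0,0],"fingers":[1,1,1,1]}'|tail -1
python3 w.py
```

```text
finger_gap: 0.0299
t 19.88 tcp [600.6  30.7 141.3] yaw -0.2 F [-0.3 -0.5 -0.3] gap 29.9
finger_gap: 0.03
t 20.38 tcp [615.7 112.5 145. ] yaw 0.2 F [-0.6 -0.1 -1.2] gap 30.0
```

```bash
python3 -m jog '{"slide":[[0,12,0],[0,10,0],[0,0,-15],[0,0,-25],[0,0,-25],[0,0,-10],[0,0,0]],"twist":[0,0,0,0,0,0,0],"fingers":[1,1,1,1,1,1,1]}'|tail -1
python3 w.py
python3 - <<'E'
from h import *
s=camera("side");c=camera("top")
A=cv2.resize(c["pixels"][155:215,150:220],None,fx=5.6,fy=8,interpolation=2)
B=cv2.resize(s["pixels"][130:200,220:300],None,fx=5,fy=480/70,interpolation=2)
cv2.imwrite("pics/d4.png",np.hstack([A,B])[:,:,::-1])
E
```

```text
finger_gap: 0.0301
t 21.25 tcp [614.2 131.4  65.1] yaw -0.1 F [ 0.6 -0.2 -0.6] gap 30.1
```

View pics/d4.png

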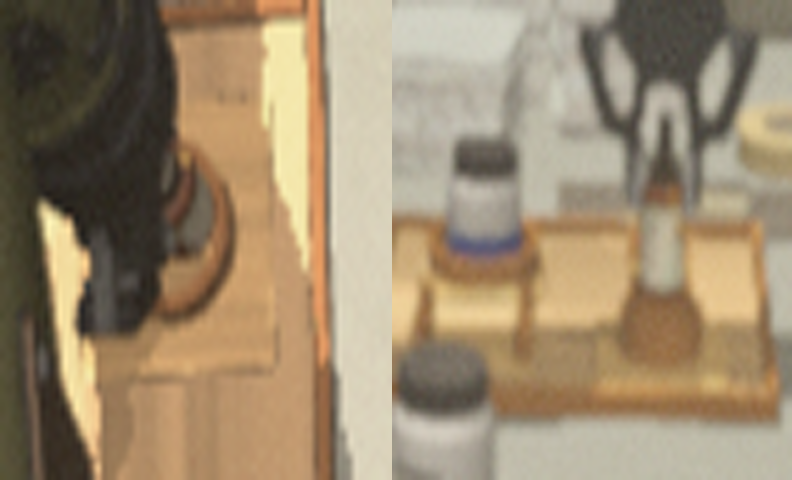

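```bash
python3 -m jog '{"slide":[[1,4,-8],[0,0,-10],[0,0,-8],[0,0,-4],[0,0,0]],"twist":[0,0,0,0,0],"fingers":[1,1,1,1,1]}'|tail -1
python3 w.py
python3 -m jog '{"slide":[[0,0,-3],[0,0,0]],"twist":[0,0],"fingers":[1,1]}'|tail -1
python3 w.py
```

```text
finger_gap: 0.03
t 21.98 tcp [617.6 136.4  36. ] yaw -0.1 F [-0.5  0.1 -1.3] gap 30.0
finger_gap: 0.0301
t 22.23 tcp [617.8 136.4  33.1] yaw -0.1 F [-0.2 -0.5 -0.7] gap 30.1
```

```bash
python3 -m jog '{"slide":[[-1,-1,-3],[0,0,0]],"twist":[0,0],"fingers":[1,1]}'|tail -1
python3 w.py
python3 -m jog '{"slide":[[0,0,-2],[0,0,0]],"twist":[0,0],"fingers":[1,1]}'|tail -1
python3 w.py
python3 -m jog '{"slide":[[0,0,-1.5],[0,0,0]],"twist":[0,0],"fingers":[1,1]}'|tail -1
python3 w.py
```

```text
finger_gap: 0.0299
t 22.48 tcp [616.9 135.3  30.2] yaw -0.1 F [-0.6  0.2  0.2] gap 29.9
finger_gap: 0.0304
t 22.73 tcp [617.  135.3  28.2] yaw -0.1 F [-0.9 -0.2 -0.7] gap 30.4
finger_gap: 0.0298
t 22.98 tcp [617.7 135.3  27.9] yaw -0.1 F [-0.6  0.8 -2. ] gap 29.8
```

```bash
python3 -m jog '{"slide":[[0,0,0],[0,0,0],[0,0,0],[0,0,0],[0,0,20],[0,0,40],[0,0,50],[0,0,20],[0,0,0]],"twist":[0,0,0,0,0,0,0,0,0],"fingers":[0.5,0.3,0.2,0.2,0.2,0,0,0,0]}'|tail -1
python3 w.py
python3 - <<'E'
from h import *
c=camera("top");I=cv2.imread("pics/top0.png")
def rc(m,box,z,S=8):
    x0,y0,x1,y1=box;k=cv2.resize(m[y0:y1,x0:x1].astype(np.float32),None,fx=S,fy=S,interpolation=2)
    return k,lambda q:cv2.minAreaRect(np.array([onz(c,(p[0][0]+.5)/S-.5+x0,(p[0][1]+.5)/S-.5+y0,z)*1000 for p in q],np.float32))
g=I.max(2)
for nm,ch,box,ths,z in(("tile dark",-g.astype(float),(330,205,368,246),(-150,-125,-110),.008),("pen",I.max(2).astype(float),(318,164,376,194),(200,210),.0085)):
    k,f=rc(ch,box,z)
    for t in ths:
        q=max(cv2.findContours((k>t).astype(np.uint8),0,1)[0],key=cv2.contourArea);print(nm,t,f(q))
Rr=I[...,2].astype(float)-I[...,1]
k,f=rc(Rr,(318,164,376,194),.0085);q=max(cv2.findContours((k>50).astype(np.uint8),0,1)[0],key=cv2.contourArea);print("red",f(q))
s=c["pixels"][160:182,168:196].max(2)
E
```

```text
finger_gap: 0.0855
t 24.1 tcp [616.3 135.1 160.3] yaw -0.1 F [ 0.4  0.4 -0.5] gap 85.5
tile dark -150 ((490.7511901855469, -327.23162841796875), (56.778846740722656, 57.166812896728516), 81.45896911621094)
tile dark -125 ((490.7798767089844, -327.2147521972656), (55.48099136352539, 55.737003326416016), 81.40581512451172)
tile dark -110 ((490.778564453125, -327.201416015625), (54.6334342956543, 54.9541130065918), 81.40933990478516)
pen 200 ((623.75830078125, -325.42755126953125), (134.0218048095703, 13.287155151367188), 75.16413879394531)
pen 210 ((629.1665649414062, -304.0252990722656), (89.25341033935547, 11.582198143005371), 75.09754943847656)
red ((611.6331176757812, -368.1398010253906), (46.54313659667969, 15.731738090515137), 76.4079360961914)
```

```bash
python3 -m jog '{"slide":[[-5,-20,0],[-13,-45,0],[-14,-50,0],[-14,-50,0],[-14,-50,0],[-14,-50,0],[-14,-50,0],[-14,-50,0],[-13,-45,0],[-5,-15,0],[0,0,0]],"twist":[0,-1,-1,-1,-1,-1,-1,-1,-1,0,0],"fingers":[0,0,0,0,0,0,0,0,0,0,0]}'|tail -1
python3 w.py
python3 - <<'E'
from h import *
q=get_obs()["q"];print(q[1]-q[2]+q[3]-np.pi/2,q[4])
E
```

```text
finger_gap: 0.0856
t 25.52 tcp [ 473.9 -307.2  142.2] yaw -8.6 F [-0.1  1.   0.5] gap 85.6
0.0243446536035008 -0.02279606537398126
```

```bash
python3 -m jog '{"slide":[[9,-10,0],[8,-10,0],[0,0,-20],[0,0,-40],[0,0,-40],[0,0,-20],[0,0,-10],[0,0,0]],"twist":[0,0,0,0,0,0,0,0],"fingers":[0,0.1,0.1,0.1,0.1,0.1,0.1,0.1]}'|tail -1
python3 w.py
python3 - <<'E'
from h import *
s=camera("side");B=cv2.resize(s["pixels"][190:270,180:280],None,fx=7,fy=7,interpolation=2)
cv2.imwrite("pics/t1.png",B[:,:,::-1])
E
```

```text
finger_gap: 0.0768
t 26.52 tcp [ 500.6 -324.7    8.8] yaw -7.9 F [ 0.6 -0.1 -0.2] gap 76.8
```

View pics/t1.png

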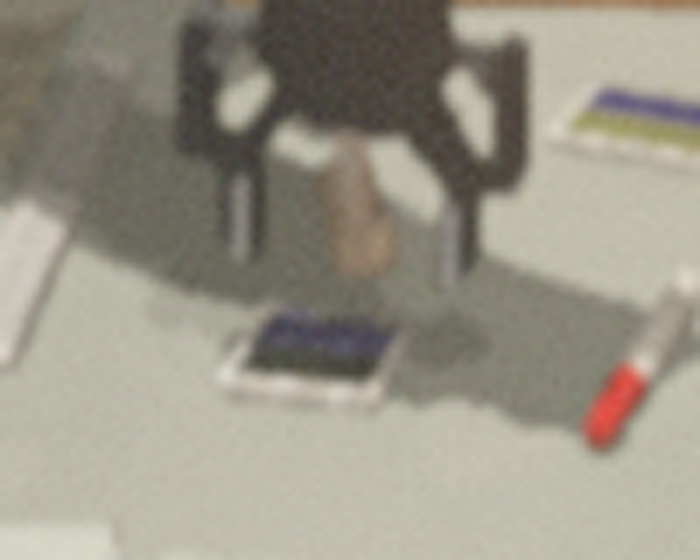

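```bash
cat > chk.py <<'E'
import sys;exec(open("w.py").read());sys.exit(abs(o["ft_force"][2])>3.5)
E
python3 -m jog '{"slide":[[-6,-1,0],[-5,-1,0],[0,0,-6],[0,0,0]],"twist":[0,0,0,0],"fingers":[0.12,0.12,0.12,0.12]}'|tail -1
python3 chk.py &&
python3 -m jog '{"slide":[[0,0,-5],[0,0,0]],"twist":[0,0],"fingers":[0.12,0.12]}'|tail -1 && python3 chk.py &&
python3 -m jog '{"slide":[[0,0,-5],[0,0,0]],"twist":[0,0],"fingers":[0.12,0.12]}'|tail -1 && python3 chk.py &&
python3 -m jog '{"slide":[[0,0,-5],[0,0,0]],"twist":[0,0],"fingers":[0.12,0.12]}'|tail -1 && python3 chk.py
```

```text
finger_gap: 0.0749
t 27.07 tcp [ 491.  -328.5    6. ] yaw -7.9 F [ 0.2  0.4 -0.3] gap 74.9False
```

```bash
sed -i 's/sys.exit(\(.*\))$/sys.exit(int(\1))/' chk.py
python3 -m jog '{"slide":[[0,0,-5],[0,0,0]],"twist":[0,0],"fingers":[0.12,0.12]}'|tail -1 && python3 chk.py &&
python3 -m jog '{"slide":[[0,0,-5],[0,0,0]],"twist":[0,0],"fingers":[0.12,0.12]}'|tail -1 && python3 chk.py &&
python3 -m jog '{"slide":[[0,0,-4],[0,0,0]],"twist":[0,0],"fingers":[0.12,0.12]}'|tail -1 && python3 chk.py
```

```text
finger_gap: 0.0751
t 27.32 tcp [ 491.1 -328.6    0.7] yaw -7.9 F [-0.4 -0.1 -0.2] gap 75.1
finger_gap: 0.0748
t 27.57 tcp [ 491.1 -328.5   -4.8] yaw -7.9 F [0.  0.1 0.1] gap 74.8
finger_gap: 0.075
t 27.82 tcp [ 491.1 -328.4   -9.2] yaw -7.9 F [0.6 0.3 1. ] gap 75.0
```

```bash

python3 -m jog '{"slide":[[0,0,-2],[0,0,0]],"twist":[0,0],"fingers":[0.12,0.12]}'|tail -1 && python3 chk.py &&
python3 -m jog '{"slide":[[0,0,-2],[0,0,0]],"twist":[0,0],"fingers":[0.12,0.12]}'|tail -1 && python3 chk.py &&
python3 -m jog '{"slide":[[0,0,-2],[0,0,0]],"twist":[0,0],"fingers":[0.12,0.12]}'|tail -1 && python3 chk.py &&
python3 -m jog '{"slide":[[0,0,-2],[0,0,0]],"twist":[0,0],"fingers":[0.12,0.12]}'|tail -1 && python3 chk.py &&
python3 -m jog '{"slide":[[0,0,-2],[0,0,0]],"twist":[0,0],"fingers":[0.12,0.12]}'|tail -1 && python3 chk.py
```

```text
finger_gap: 0.0755
t 28.07 tcp [ 491.2 -328.5  -11.3] yaw -7.9 F [ 0.7 -0.1 -0.5] gap 75.5
finger_gap: 0.075
t 28.32 tcp [ 491.3 -328.5  -13.3] yaw -7.9 F [-0.7 -0.1 -0.8] gap 75.0
finger_gap: 0.0749
t 28.57 tcp [ 491.3 -328.5  -15.4] yaw -7.9 F [-0.2 -0.8 -0.4] gap 74.9
finger_gap: 0.0749
t 28.82 tcp [ 491.3 -328.5  -17.6] yaw -7.9 F [ 0.5 -0.3 -0.3] gap 74.9
finger_gap: 0.0749
t 29.07 tcp [ 491.3 -328.5  -19.7] yaw -7.9 F [ 0.4 -0.4 -0.1] gap 74.9
```

```bash

python3 -m jog '{"slide":[[0,0,-3],[0,0,0]],"twist":[0,0],"fingers":[0.12,0.12]}'|tail -1 && python3 chk.py &&
python3 -m jog '{"slide":[[0,0,-2],[0,0,0]],"twist":[0,0],"fingers":[0.12,0.12]}'|tail -1 && python3 chk.py &&
python3 -m jog '{"slide":[[0,0,-2],[0,0,0]],"twist":[0,0],"fingers":[0.12,0.12]}'|tail -1 && python3 chk.py &&
python3 -m jog '{"slide":[[0,0,-2],[0,0,0]],"twist":[0,0],"fingers":[0.12,0.12]}'|tail -1 && python3 chk.py &&
python3 -m jog '{"slide":[[0,0,-2],[0,0,0]],"twist":[0,0],"fingers":[0.12,0.12]}'|tail -1 && python3 chk.py
python3 - <<'E'
from h import *
q=get_obs()["q"];print(q[1]-q[2]+q[3]-np.pi/2,q[4])
E
```

```text
finger_gap: 0.0752
t 29.32 tcp [ 491.3 -328.5  -22.9] yaw -7.9 F [ 0.8 -0.7 -0.4] gap 75.2
finger_gap: 0.0751
t 29.57 tcp [ 491.3 -328.5  -25.1] yaw -7.9 F [ 0.6 -1.2 -0.3] gap 75.1
finger_gap: 0.0748
t 29.82 tcp [ 491.3 -328.5  -27.3] yaw -7.9 F [ 0.1  0.2 -0.1] gap 74.8
finger_gap: 0.0752
t 30.07 tcp [ 491.3 -328.6  -29.4] yaw -7.9 F [-0.1 -0.1 -0.2] gap 75.2
finger_gap: 0.0753
t 30.32 tcp [ 491.3 -328.6  -31.5] yaw -7.9 F [-0.3 -0.3  0.4] gap 75.3
0.013384277824053381 -0.02175343821720263
```

```bash

python3 -m jog '{"slide":[[0,0,-2],[0,0,0]],"twist":[0,0],"fingers":[0.12,0.12]}'|tail -1 && python3 chk.py &&
python3 -m jog '{"slide":[[0,0,-2],[0,0,0]],"twist":[0,0],"fingers":[0.12,0.12]}'|tail -1 && python3 chk.py &&
python3 -m jog '{"slide":[[0,0,-1.5],[0,0,0]],"twist":[0,0],"fingers":[0.12,0.12]}'|tail -1 && python3 chk.py &&
python3 -m jog '{"slide":[[0,0,-1.5],[0,0,0]],"twist":[0,0],"fingers":[0.12,0.12]}'|tail -1 && python3 chk.py &&
python3 -m jog '{"slide":[[0,0,-1.5],[0,0,0]],"twist":[0,0],"fingers":[0.12,0.12]}'|tail -1 && python3 chk.py
```

```text
finger_gap: 0.0753
t 30.57 tcp [ 491.3 -328.6  -33.7] yaw -7.9 F [-0.  -0.5 -0.5] gap 75.3
finger_gap: 0.0751
t 30.82 tcp [ 491.9 -328.9  -34. ] yaw -7.9 F [ 0.6 -0.4 -0.1] gap 75.1
finger_gap: 0.0752
t 31.07 tcp [ 492.3 -329.1  -34.1] yaw -7.9 F [-0.5  0.6 -0. ] gap 75.2
finger_gap: 0.075
t 31.32 tcp [ 492.5 -329.2  -34.2] yaw -7.9 F [-0.7  0.3  0.3] gap 75.0
finger_gap: 0.075
t 31.57 tcp [ 492.7 -329.3  -34.3] yaw -7.8 F [-1.1  1.1  2.1] gap 75.0
```

```bash
python3 -c "
from station import get_obs;print(get_obs()['q'])"
python3 -m jog '{"slide":[[-1.5,1,4],[0,0,1],[0,0,0],[0,0,0],[0,0,0],[0,0,0],[0,0,0],[0,0,0],[0,0,0]],"twist":[0,0,0,0,0,0,0,0,0],"fingers":[0.12,0.12,0.12,0.2,0.3,0.5,0.5,1,1]}'|tail -1;python3 w.py
```

```text
[-0.57647994  0.50466043 -0.35610689  0.71929623 -0.02108003  1.13126038]
finger_gap: 0.0625
t 32.7 tcp [ 491.  -328.2  -29.4] yaw -7.9 F [-0.3 -0.3  1.9] gap 62.5
```

```bash
python3 -m jog '{"slide":[[0,0,10],[0,0,20],[0,0,40],[0,0,50],[0,0,40],[0,0,15],[0,0,0]],"twist":[0,0,0,0,0,0,0],"fingers":[1,1,1,1,1,1,1]}'|tail -1;python3 w.py
python3 - <<'E'
from h import *
s=camera("side");c=camera("top");cv2.imwrite("pics/t2s.png",s["pixels"][:,:,::-1]);cv2.imwrite("pics/t2t.png",c["pixels"][:,:,::-1])
p=get_obs()["eef_pos"]
for X in (p+[0,0,.03],[.4908,-.3272,0]): print(proj(s,X),proj(c,X))
I=s["pixels"].astype(int)
bl=(I[...,2]-I[...,0]>15); k=bl[100:280,190:300];ys,xs=np.nonzero(k);print(len(xs), np.histogram(ys+100,bins=18,range=(100,280))[0])
I=c["pixels"].astype(int);print(I[226,345],I[226,352])
E
```

```text
finger_gap: 0.0629
t 33.58 tcp [ 489.4 -327.   151.2] yaw -7.8 F [-0.1  0.3 -1.1] gap 62.9
[223.23040092 183.03817135] [361.3157692  219.18564904]
[224.82845841 241.69406   ] [346.71833524 225.33113983]
137 [72 49  0  0  0  0  1  0  0  0 15  0  0  0  0  0  0  0]
[132 128 115] [48 46 62]
```

```bash
python3 -m jog '{"slide":[[2,20,0],[5,45,3],[6,55,3],[6,55,3],[6,55,3],[6,55,3],[6,55,3],[6,55,3],[8,50,3],[12,45,3],[12,40,0],[12,25,0]],"twist":[0,1,1,1,1,1,1,1,1,1,0,0],"fingers":[1,1,1,1,1,1,1,1,1,1,1,1]}'|tail -1;python3 w.py
python3 -m jog '{"slide":[[10,10,0],[8,8,0],[0,0,0]],"twist":[0,0,0],"fingers":[1,1,1]}'|tail -1;python3 w.py
```

```text
finger_gap: 0.0626
t 35.17 tcp [557.4 256.1 157. ] yaw 1.6 F [ 0.3 -0.9 -1.8] gap 62.6
finger_gap: 0.0626
t 35.55 tcp [573.3 275.8 153.3] yaw 1.7 F [-0.1  0.2  0.5] gap 62.6
```

```bash
python3 -m jog '{"slide":[[13,-6,0],[13,-6,0],[12,-5,0],[0,0,-20],[0,0,-35],[0,0,-35],[0,0,-15],[0,0,0]],"twist":[0,0,0,0,0,0,0,0],"fingers":[1,1,1,1,1,1,1,1]}'|tail -1;python3 w.py
python3 - <<'E'
from h import *
c=camera("top");I=cv2.imread("pics/top0.png");q=get_obs()["q"];print(q[1]-q[2]+q[3]-np.pi/2,q[4])
S=8
def f(box,fn,zs):
    x0,y0,x1,y1=box;k=cv2.resize(I[y0:y1,x0:x1],None,fx=S,fy=S,interpolation=2).astype(float)
    for qq in cv2.findContours(fn(k).astype(np.uint8),0,1)[0]:
        if cv2.contourArea(qq)<1500: continue
        for z in zs:
            r=cv2.minAreaRect(np.array([onz(c,(p[0][0]+.5)/S-.5+x0,(p[0][1]+.5)/S-.5+y0,z)*1000 for p in qq],np.float32));print(box[:2],z,np.round(r[0],1),np.round(r[1],1),round(r[2],1))
for t in(170,185): f((116,172,160,202),lambda k:k[...,1]<t,(.024,))
for t in(150,165): f((166,212,198,254),lambda k:k[...,1]<t,(.037,))
E
```

```text
finger_gap: 0.0631
t 36.55 tcp [619.4 251.3  48. ] yaw 1.3 F [ 0.4 -0.1  0.2] gap 63.1
0.054273007804418905 0.008626285130346105
(116, 172) 0.024 [611.3 261.2] [60.  98.5] 2.5
(116, 172) 0.024 [613.3 264.3] [ 87.5 112.6] 2.1
(166, 212) 0.037 [438.7 129.8] [15.2 60.4] 2.0
(166, 212) 0.037 [514.3 132.3] [19.  60.3] 0.3
(166, 212) 0.037 [438.2 129.9] [17.1 61.6] 2.7
(166, 212) 0.037 [513.3 132.5] [22.5 61.6] 8.2
```

```bash
python3 -m jog '{"slide":[[-5,4,0],[-4,4,0],[0,0,0],[0,0,-8],[0,0,-8],[0,0,-6],[0,0,0]],"twist":[0.8,0,0,0,0,0,0],"fingers":[1,1,1,1,1,1,1]}'|tail -1;python3 w.py
python3 - <<'E'
from h import *
q=get_obs()["q"];print(q[1]-q[2]+q[3]-np.pi/2,q[4])
E
```

```text
finger_gap: 0.0623
t 37.48 tcp [612.4 261.3  29.1] yaw 2.2 F [-0.2 -0.7 -1.2] gap 62.3
0.04870303570318946 0.008767668180167585
```

```bash
python3 -m jog '{"slide":[[-2,-2,-5],[0,0,-6],[0,0,-6],[0,0,-5],[0,0,0]],"twist":[0,0,0,0,0],"fingers":[1,1,1,1,1]}'|tail -1;python3 chk.py &&
python3 -m jog '{"slide":[[0,0,-3],[0,0,0]],"twist":[0,0],"fingers":[1,1]}'|tail -1 && python3 chk.py &&
python3 -m jog '{"slide":[[0,0,-2],[0,0,0]],"twist":[0,0],"fingers":[1,1]}'|tail -1 && python3 chk.py
```

```text
finger_gap: 0.0626
t 38.1 tcp [610.2 259.    5.3] yaw 2.2 F [ 0.7 -0.1  0.2] gap 62.6
finger_gap: 0.0627
t 38.35 tcp [610.4 259.    2.3] yaw 2.2 F [ 0.4  0.4 -0.1] gap 62.7
finger_gap: 0.0626
t 38.6 tcp [6.107e+02 2.592e+02 5.000e-01] yaw 2.2 F [-0.1 -0.3 -1.2] gap 62.6
```

```bash

python3 -m jog '{"slide":[[0,0,-2],[0,0,0]],"twist":[0,0],"fingers":[1,1]}'|tail -1 && python3 chk.py &&
python3 -m jog '{"slide":[[0,0,-2],[0,0,0]],"twist":[0,0],"fingers":[1,1]}'|tail -1 && python3 chk.py &&
python3 -m jog '{"slide":[[0,0,-2],[0,0,0]],"twist":[0,0],"fingers":[1,1]}'|tail -1 && python3 chk.py
```

```text
finger_gap: 0.0626
t 38.85 tcp [610.8 259.2  -1.5] yaw 2.2 F [-0.4 -0.1 -1.1] gap 62.6
finger_gap: 0.0626
t 39.1 tcp [610.8 259.2  -3.7] yaw 2.2 F [-0.5  0.1 -0.9] gap 62.6
finger_gap: 0.0626
t 39.35 tcp [611.3 259.5  -4.6] yaw 2.2 F [-0.1  0.4 -0.6] gap 62.6
```

```bash
python3 -m jog '{"slide":[[-0.5,0,0],[0,0,0],[0,0,0],[0,0,0],[0,0,0],[0,0,0],[0,0,15],[0,0,40],[0,0,50],[0,0,40],[0,0,20],[0,0,0]],"twist":[0,0,0,0,0,0,0,0,0,0,0,0],"fingers":[1,0.3,0.1,0,0,0,0,0,0,0,0,0]}'|tail -1;python3 w.py
python3 -m jog '{"slide":[[0,-20,10],[-2,-40,10],[-5,-50,0],[-5,-55,0],[-5,-55,0],[-3,-30,0],[0,0,0]],"twist":[0,0,0,0,0,0,0],"fingers":[0,0,0,0,0,0,0]}'|tail -1;python3 w.py
cat > tl.py <<'E'
from h import *
c=camera("top");I=c["pixels"];S=8
def f(box,fn,z,I=I):
    x0,y0,x1,y1=box;k=cv2.resize(I[y0:y1,x0:x1],None,fx=S,fy=S,interpolation=2).astype(float)
    for qq in cv2.findContours(fn(k).astype(np.uint8),0,1)[0]:
        if cv2.contourArea(qq)<3000: continue
        r=cv2.minAreaRect(np.array([onz(c,(p[0][0]+.5)/S-.5+x0,(p[0][1]+.5)/S-.5+y0,z)*1000 for p in qq],np.float32));print(np.round(r[0],1),np.round(r[1],1),round(r[2],1))
if __name__=="__main__":
    for t in(100,120,135): f((110,160,170,210),lambda k:k.max(2)<t,.032)
    for t in(150,180): f((110,160,170,210),lambda k:k[...,2]>t,.032)
    print(I[170:200:3,116:164:4].tolist())
E
python3 tl.py
```

```text
finger_gap: 0.0854
t 40.85 tcp [610.4 259.3 170.6] yaw 2.2 F [-0.9  0.5  0.7] gap 85.4
finger_gap: 0.0854
t 41.73 tcp [583.5  -5.1 187.1] yaw 2.0 F [-0.3  0.8  0.1] gap 85.4
[617.5 279.2] [ 22.6 145.2] 77.6
[617.  268.9] [ 44.  148.8] 78.5
[614.3 226.1] [122.4 144.3] 89.9
[615.6 288.9] [23.2 69.9] 79.0
[612.4 318.3] [134.3   8.9] 2.1
[664.8 277.9] [26.6 30.4] 88.6
[[[241, 211, 152], [241, 211, 151], [239, 201, 144], [241, 219, 157], [240, 209, 149], [100, 95, 68], [112, 107, 75], [120, 114, 78], [129, 121, 83], [129, 122, 85], [131, 125, 86], [130, 123, 84]], [[241, 210, 152], [241, 212, 153], [239, 200, 145], [230, 202, 145], [230, 199, 150], [102, 97, 66], [118, 109, 79], [123, 117, 80], [126, 120, 84], [129, 122, 84], [132, 126, 85], [129, 122, 84]], [[241, 209, 151], [241, 211, 153], [240, 208, 155], [73, 65, 103], [74, 68, 88], [111, 105, 75], [115, 109, 76], [124, 116, 81], [127, 121, 84], [130, 123, 83], [130, 126, 84], [128, 122, 83]], [[241, 209, 151], [232, 213, 143], [229, 164, 113], [71, 67, 100], [87, 82, 64], [110, 106, 75], [117, 112, 76], [124, 116, 81], [128, 121, 85
[... 519 characters left out ...]
], [115, 109, 74], [121, 113, 78], [126, 122, 84], [129, 121, 84], [131, 125, 84], [130, 122, 84], [135, 129, 89]], [[240, 210, 152], [232, 212, 140], [206, 144, 99], [77, 72, 101], [104, 100, 68], [117, 110, 75], [122, 117, 83], [126, 120, 83], [130, 124, 85], [135, 126, 87], [134, 126, 88], [135, 128, 88]], [[240, 208, 147], [233, 216, 151], [208, 148, 103], [81, 76, 79], [109, 104, 75], [117, 112, 76], [123, 117, 79], [130, 123, 86], [130, 126, 86], [131, 123, 83], [132, 127, 88], [132, 125, 84]], [[240, 209, 151], [227, 183, 132], [230, 188, 139], [94, 89, 63], [108, 102, 71], [118, 112, 77], [126, 121, 82], [129, 122, 83], [130, 125, 85], [130, 125, 85], [132, 126, 87], [136, 128, 88]]]
```

```bash
python3 -m jog '{"slide":[[2,-20,0],[5,-45,0],[6,-50,0],[6,-55,0],[6,-50,0],[5,-35,0],[2,-15,0],[0,0,0]],"twist":[-2,-3,-3,-3,-3,-2,0,0],"fingers":[0,0,0,0,0,0,0,0]}'|tail -1;python3 w.py
sed -i '/print(I\[170/d' tl.py; python3 tl.py
```

```text
finger_gap: 0.0853
t 42.77 tcp [ 615.9 -273.4  183.4] yaw -13.7 F [-0.   0.7 -0.2] gap 85.3
[615.4 248.1] [53.6 29.3] 1.8
[614.8 259.4] [54.9 53.4] 1.8
[614.8 259.4] [55.6 54.1] 1.8
[612.4 245.1] [143.  158.1] 0.8
[566.2 187.1] [48.1 14.7] 2.1
[614.5 259.8] [68.5 64.4] 2.8
```

```bash
python3 - <<'E'
from h import *
c=camera("top")
t=lambda u,v,z: onz(c,(u+.5)/5-.5+100,(v+.5)/5-.5+150,z)*1000
th=np.radians(2.05);ex=np.array([np.cos(th),np.sin(th)]);ey=np.array([-ex[1],ex[0]])
n=t(408.5,175,.012);w=t(191,432,.012);print(n,w)
print("rest from narrow base",n+125*ey,"from wide base",w+140*ex,"ring n",t(404.5,168,.036)+125*ey,"ring w",t(187,430,.03)+140*ex)
print("crad from",n-140*ex,w-125*ey)
# rest features on original: pad top edges
I=cv2.imread("pics/top0.png").astype(int)
for u in (128,136,144): print(u,[tuple(I[v,u,::-1]) for v in range(174,200)])
for v in (183,190): print(v,[ (u,tuple(I[v,u,::-1])) for u in range(117,158)])
E
```

```text
[615.37486969 136.66442101] [471.94768736 257.16653924]
rest from narrow base [610.90341765 261.58441988] from wide base [611.85808609 262.17456552] ring n [610.13040463 259.12866746] ring w [611.63441062 258.9923837 ]
crad from [475.46447096 131.65639472] [476.4191394  132.24654037]
128 [(np.int64(226), np.int64(195), np.int64(141)), (np.int64(227), np.int64(197), np.int64(142)), (np.int64(226), np.int64(194), np.int64(139)), (np.int64(218), np.int64(179), np.int64(128)), (np.int64(202), np.int64(146), np.int64(98)), (np.int64(206), np.int64(140), np.int64(90)), (np.int64(205), np.int64(137), np.int64(86)), (np.int64(207), np.int64(138), np.int64(88)), (np.int64(208), np.int64(140), np.int64(89)), (np.int64(204), np.int64(137), np.int64(86)), (np.int64(204), np.int64(139), np.int64(88)), (np.int64(197), np.int64(134), np.int64(85)), (np.int64(187), np.int64(126), np.int64(82)), (np.int64(182), np.int64(123), np.int64(78)), (np.int64(190), np.int64(128), np.int64(83)), (np.int64(186), np.int64(126), np.int64(81)), (np.int64(189), np.int64(128), np.int64(84)), (np.int64(183), np.int64
[... 6487 characters left out ...]
))), (145, (np.int64(185), np.int64(129), np.int64(82))), (146, (np.int64(185), np.int64(127), np.int64(84))), (147, (np.int64(183), np.int64(124), np.int64(79))), (148, (np.int64(183), np.int64(124), np.int64(80))), (149, (np.int64(186), np.int64(130), np.int64(84))), (150, (np.int64(202), np.int64(160), np.int64(106))), (151, (np.int64(222), np.int64(196), np.int64(131))), (152, (np.int64(184), np.int64(150), np.int64(102))), (153, (np.int64(116), np.int64(105), np.int64(73))), (154, (np.int64(212), np.int64(197), np.int64(147))), (155, (np.int64(203), np.int64(181), np.int64(131))), (156, (np.int64(227), np.int64(208), np.int64(149))), (157, (np.int64(227), np.int64(210), np.int64(150)))]
```

```bash
python3 - <<'E'
from h import *
c=camera("top");I=c["pixels"].astype(int)
for u,v in((128,177.36),(136,177.6),(144,177.0),(136,195)): print("pad edge",onz(c,u,v,.024)*1000)
for u in (128,132,136,140): print(u,[(v,*map(int,I[v,u])) for v in list(range(172,181))+list(range(192,202))])
E
```

```text
pad edge [637.37153938 286.03216882]
pad edge [636.13907418 263.20913171]
pad edge [637.33675313 240.47269979]
pad edge [586.16316539 261.79997045]
128 [(172, 243, 221, 159), (173, 233, 204, 148), (174, 231, 222, 190), (175, 216, 215, 200), (176, 81, 71, 102), (177, 81, 74, 102), (178, 78, 71, 99), (179, 81, 72, 102), (180, 80, 72, 103), (192, 83, 73, 110), (193, 85, 76, 113), (194, 89, 79, 115), (195, 192, 191, 188), (196, 226, 225, 214), (197, 207, 172, 139), (198, 237, 197, 141), (199, 239, 206, 146), (200, 244, 220, 160), (201, 243, 221, 161)]
132 [(172, 243, 213, 154), (173, 238, 210, 159), (174, 223, 208, 182), (175, 176, 174, 170), (176, 83, 74, 106), (177, 82, 75, 105), (178, 82, 73, 105), (179, 81, 72, 103), (180, 81, 71, 101), (192, 87, 79, 117), (193, 91, 81, 119), (194, 109, 101, 135), (195, 200, 199, 203), (196, 221, 219, 208), (197, 186, 151, 111), (198, 233, 191, 139), (199, 238, 203, 146), (200, 243, 217, 155), (201, 243, 216, 154)]
136 [(172, 243, 221, 161), (173, 243, 228, 189), (174, 219, 207, 186), (175, 118, 108, 107), (176, 85, 77, 86), (177, 107, 98, 107), (178, 130, 124, 134), (179, 127, 122, 134), (180, 114, 106, 126), (192, 115, 107, 132), (193, 118, 107, 134), (194, 145, 140, 159), (195, 220, 218, 218), (196, 221, 219, 210), (197, 186, 148, 109), (198, 236, 197, 143), (199, 239, 206, 150), (200, 243, 218, 158), (201, 243, 216, 158)]
140 [(172, 243, 221, 162), (173, 244, 233, 204), (174, 220, 220, 205), (175, 95, 85, 75), (176, 74, 65, 51), (177, 73, 65, 53), (178, 74, 66, 53), (179, 75, 67, 55), (180, 76, 68, 56), (192, 77, 68, 55), (193, 76, 67, 55), (194, 158, 154, 150), (195, 224, 222, 215), (196, 206, 198, 181), (197, 199, 159, 115), (198, 240, 203, 146), (199, 242, 213, 153), (200, 244, 225, 163), (201, 244, 225, 165)]
```

```bash
python3 - <<'E'
from h import *
c=camera("top");I=c["pixels"].astype(int);J=cv2.imread("pics/top0.png")[...,::-1].astype(int)
for v in (181,188): print(v,[(u,*map(int,I[v,u])) for u in list(range(116,127))+list(range(144,157))])
s=camera("side");cv2.imwrite("pics/x_s.png",s["pixels"][:,:,::-1])
for z,y in((.024,.3075),(.024,.2135),(.03,.3075),(.03,.2135),(.03,.3015),(.03,.2195),(.024,.3015),(.024,.2195)): print(z,y,proj(c,[.6115,y,z]))
E
```

```text
181 [(116, 243, 215, 157), (117, 242, 205, 150), (118, 242, 208, 149), (119, 243, 222, 152), (120, 236, 220, 149), (121, 160, 119, 81), (122, 229, 160, 104), (123, 228, 158, 101), (124, 229, 163, 112), (125, 227, 192, 162), (126, 204, 204, 195), (144, 77, 68, 55), (145, 84, 77, 64), (146, 155, 152, 137), (147, 238, 237, 225), (148, 170, 140, 117), (149, 232, 167, 107), (150, 234, 192, 126), (151, 237, 220, 148), (152, 155, 122, 84), (153, 151, 133, 91), (154, 243, 235, 169), (155, 244, 230, 169), (156, 243, 231, 170)]
188 [(116, 242, 213, 153), (117, 242, 207, 151), (118, 242, 208, 149), (119, 242, 218, 150), (120, 236, 219, 147), (121, 154, 116, 79), (122, 209, 141, 91), (123, 214, 145, 95), (124, 216, 152, 107), (125, 221, 187, 159), (126, 204, 202, 196), (144, 79, 69, 57), (145, 83, 74, 64), (146, 155, 151, 140), (147, 239, 238, 229), (148, 189, 165, 140), (149, 218, 152, 98), (150, 229, 185, 124), (151, 241, 222, 152), (152, 192, 157, 106), (153, 144, 131, 95), (154, 241, 234, 180), (155, 224, 204, 147), (156, 244, 231, 171)]
0.024 0.3075 [120.15590673 186.50923411]
0.024 0.2135 [153.29127026 185.75344317]
0.03 0.3075 [119.43058558 186.10899058]
0.03 0.2135 [152.73288343 185.34870704]
0.03 0.3015 [121.55299877 186.0605364 ]
0.03 0.2195 [150.60393476 185.39731043]
0.024 0.3015 [122.26769728 186.46106587]
0.024 0.2195 [151.17300979 185.80175898]
```

```bash
python3 -m jog '{"slide":[[0,20,0],[0,45,2],[-1,55,2],[-1,55,2],[-1,55,2],[-1,55,2],[-1,55,2],[-1,55,2],[0,45,0],[0,25,0],[0,10,0],[0,0,0]],"twist":[1,2,2,2,2,2,2,2,1,0,0,0],"fingers":[0,0,0,0,0,0,0,0,0,0,0,0]}'|tail -1;python3 w.py
```

```text
finger_gap: 0.0857
t 44.52 tcp [599.8 235.8 202.1] yaw 4.2 F [0.  0.8 0.1] gap 85.7
```

```bash
python3 -m jog '{"slide":[[6,12,0],[5,11,0],[0,0,-15],[0,0,-35],[0,0,-40],[0,0,-40],[0,0,-25],[0,0,-12],[0,0,0]],"twist":[-1,-1,0,0,0,0,0,0,0],"fingers":[0,0,0,0,0,0,0,0,0]}'|tail -1;python3 w.py
python3 - <<'E'
from h import *
q=get_obs()["q"];print(q[1]-q[2]+q[3]-np.pi/2,q[4])
E
```

```text
finger_gap: 0.0859
t 45.65 tcp [610.5 253.7  24.8] yaw 1.7 F [0.1 0.7 0.3] gap 85.9
0.054025418690510474 0.016487722001098395
```

```bash
python3 -m jog '{"slide":[[-1.5,3,0],[-1,2.5,0],[0,0,0],[0,0,-8],[0,0,-8],[0,0,-6],[0,0,0]],"twist":[0.5,0,0,0,0,0,0],"fingers":[0,0,0,0,0,0,0]}'|tail -1;python3 chk.py &&
python3 -m jog '{"slide":[[0,0,-3],[0,0,-2],[0,0,0]],"twist":[0,0,0],"fingers":[0,0,0]}'|tail -1;python3 chk.py
```

```text
finger_gap: 0.0853
t 46.52 tcp [610.2 260.5   4.7] yaw 2.2 F [-0.4 -0.5 -0.3] gap 85.3
finger_gap: 0.0855
t 46.9 tcp [610.3 260.5  -0.7] yaw 2.2 F [-0.  -0.4  0.4] gap 85.5
```

```bash
python3 -m jog '{"slide":[[-2,-1,-3],[0,0,0],[0,0,0],[0,0,0],[0,0,0],[0,0,0],[0,0,0]],"twist":[0,0,0,0,0,0,0],"fingers":[0,0.1,0.2,0.3,0.5,1,1]}'|tail -1;python3 chk.py &&
python3 -m jog '{"slide":[[0,0,3],[0,0,3],[0,0,0]],"twist":[0,0,0],"fingers":[1,1,1]}'|tail -1;python3 chk.py
```

```text
finger_gap: 0.0616
t 47.77 tcp [609.4 259.7  -2.3] yaw 2.2 F [ 0.6 -0.6  2.3] gap 61.6
finger_gap: 0.0617
t 48.15 tcp [608.8 259.5   3.5] yaw 2.2 F [ 1.5  0.4 -0.6] gap 61.7
```

```bash
python3 -m jog '{"slide":[[-0.5,1.5,0],[-0.5,1.5,0],[0,0,0]],"twist":[0,0,0],"fingers":[1,1,1]}'|tail -1;python3 chk.py &&
python3 -m jog '{"slide":[[0,0,-2.5],[0,0,-2],[0,0,0]],"twist":[0,0,0],"fingers":[1,1,1]}'|tail -1;python3 chk.py &&
python3 -m jog '{"slide":[[0,0,-1.5],[0,0,0]],"twist":[0,0],"fingers":[1,1]}'|tail -1;python3 chk.py
```

```text
finger_gap: 0.0616
t 48.52 tcp [607.5 262.8   3.3] yaw 2.2 F [-0.1 -0.  -0.1] gap 61.6
finger_gap: 0.0618
t 48.9 tcp [607.4 262.7  -1.8] yaw 2.2 F [-0.2  0.3 -0.8] gap 61.8
finger_gap: 0.0614
t 49.15 tcp [607.6 262.8  -2.3] yaw 2.2 F [-0.8 -0.9 -0.4] gap 61.4
```

```bash
python3 -m jog '{"slide":[[0,0,0],[0,0,0],[0,0,0],[0,0,0],[0,0,0],[0,0,15],[0,0,40],[0,0,50],[0,0,50],[0,0,20],[0,0,0]],"twist":[0,0,0,0,0,0,0,0,0,0,0],"fingers":[0.3,0.1,0,0,0,0,0,0,0,0,0]}'|tail -1;python3 w.py
python3 -m jog '{"slide":[[0,-20,0],[0,-45,0],[0,-55,0],[0,-58,0],[0,-58,0],[2,-58,0],[2,-58,0],[2,-58,0],[2,-50,0],[2,-40,0],[2,-30,0],[0,0,0]],"twist":[0,-1,-2,-2,-2,-2,-2,-2,-2,-1,0,0],"fingers":[0,0,0,0,0,0,0,0,0,0,0,0]}'|tail -1;python3 w.py;python3 tl.py
python3 - <<'E'
from h import *
c=camera("top");I=c["pixels"].astype(int)
for v in (181,188): print(v,[(u,*map(int,I[v,u])) for u in list(range(119,129))+list(range(145,154))])
E
```

```text
finger_gap: 0.0854
t 50.52 tcp [607.1 262.6 183.3] yaw 2.2 F [ 0.8 -0.6 -0.4] gap 85.4
finger_gap: 0.0855
t 52.02 tcp [ 599.7 -294.9  165.2] yaw -14.7 F [0.1 0.1 0.1] gap 85.5
[611.9 250.2] [52.5 26.3] 2.2
[611.3 262.3] [53.8 52.7] 2.4
[611.3 262.3] [54.9 53.6] 2.0
[612.4 245.1] [143.  158.1] 0.8
[568.  187.7] [52.3 15.5] 4.4
[611.4 263.2] [69.  65.1] 2.1
181 [(119, 244, 223, 154), (120, 236, 220, 149), (121, 161, 119, 83), (122, 229, 160, 102), (123, 231, 172, 126), (124, 236, 221, 198), (125, 202, 201, 196), (126, 83, 75, 103), (127, 82, 73, 103), (128, 84, 75, 107), (145, 174, 169, 157), (146, 238, 237, 229), (147, 152, 115, 85), (148, 233, 164, 106), (149, 233, 168, 110), (150, 236, 195, 130), (151, 238, 221, 150), (152, 158, 125, 87), (153, 150, 132, 90)]
188 [(119, 242, 219, 149), (120, 236, 219, 148), (121, 153, 115, 78), (122, 218, 148, 98), (123, 221, 163, 123), (124, 235, 224, 205), (125, 204, 203, 199), (126, 87, 77, 110), (127, 85, 75, 108), (128, 88, 78, 111), (145, 161, 159, 146), (146, 238, 238, 228), (147, 146, 119, 96), (148, 218, 148, 97), (149, 218, 152, 100), (150, 228, 184, 122), (151, 240, 223, 150), (152, 194, 158, 109), (153, 145, 130, 95)]
```

```bash
python3 -m jog '{"slide":[[12,-15,0],[12,-15,0],[0,0,0],[0,0,-20],[0,0,-40],[0,0,-40],[0,0,-25],[0,0,-10],[0,0,0]],"twist":[0,0,0,0,0,0,0,0,0],"fingers":[0,0,0.5,0.5,0.5,0.5,0.5,0.5,0.5]}'|tail -1;python3 w.py
python3 - <<'E'
from h import *
q=get_obs()["q"];print(q[1]-q[2]+q[3]-np.pi/2,q[4])
E
```

```text
finger_gap: 0.0426
t 53.25 tcp [ 621.1 -309.7   27.7] yaw -13.8 F [0.5 0.8 0.5] gap 42.6
0.07678685633874105 -0.015983120923031648
```

```bash
python3 -m jog '{"slide":[[0,-7,0],[0,-7,0],[0,0,0],[0,0,-8],[0,0,-8],[0,0,-8],[0,0,-6],[0,0,0]],"twist":[-0.8,0,0,0,0,0,0,0],"fingers":[0.5,0.5,0.5,0.5,0.5,0.5,0.5,0.5]}'|tail -1;python3 chk.py &&
python3 -m jog '{"slide":[[0,0,-5],[0,0,0]],"twist":[0,0],"fingers":[0.5,0.5]}'|tail -1;python3 chk.py
python3 - <<'E'
from h import *
q=get_obs()["q"];print(q[1]-q[2]+q[3]-np.pi/2,q[4])
s=camera("side");p=get_obs()["eef_pos"];I=s["pixels"].astype(int)
cv2.imwrite("pics/m1.png",s["pixels"][:,:,::-1])
red=(I[...,0]>120)&(I[...,1]<80);ys,xs=np.nonzero(red[200:260,230:300]);print("red",xs.mean()+230,ys.mean()+200,proj(s,[.6116,-.368,.0085]))
E
```

```text
finger_gap: 0.0426
t 54.25 tcp [ 622.8 -325.5   -1.2] yaw -14.7 F [0.  0.1 0.1] gap 42.6
finger_gap: 0.0427
t 54.5 tcp [ 622.9 -325.4   -6.5] yaw -14.7 F [ 0.6 -0.4 -0.1] gap 42.7
0.07224975318268267 -0.016249887611696563
red 267.6666666666667 247.38888888888889 [266.74946408 247.94189049]
```

```bash
python3 -m jog '{"slide":[[-1,2,-4],[0,0,-3],[0,0,0]],"twist":[0,0,0],"fingers":[0.5,0.5,0.5]}'|tail -1;python3 chk.py &&
python3 -m jog '{"slide":[[0,0,-3],[0,0,0]],"twist":[0,0],"fingers":[0.5,0.5]}'|tail -1;python3 chk.py &&
python3 -m jog '{"slide":[[0,0,-2],[0,0,0]],"twist":[0,0],"fingers":[0.5,0.5]}'|tail -1;python3 chk.py &&
python3 -m jog '{"slide":[[0,0,-2],[0,0,0]],"twist":[0,0],"fingers":[0.5,0.5]}'|tail -1;python3 chk.py
```

```text
finger_gap: 0.0428
t 54.92 tcp [ 622.5 -323.5  -13.1] yaw -14.7 F [ 0.2 -0.4  0.5] gap 42.8
finger_gap: 0.0428
t 55.17 tcp [ 622.5 -323.6  -16.2] yaw -14.7 F [ 0.1 -0.1 -0.8] gap 42.8
finger_gap: 0.0429
t 55.42 tcp [ 622.6 -323.7  -18.3] yaw -14.7 F [ 0.3  0.3 -0.1] gap 42.9
finger_gap: 0.0427
t 55.67 tcp [ 622.6 -323.7  -20.4] yaw -14.7 F [-0.7  0.3 -0. ] gap 42.7
```

```bash
python3 -m jog '{"slide":[[0,0,0],[0,0,0],[0,0,0],[0,0,0],[0,0,0],[0,0,0],[0,0,0]],"twist":[0,0,0,0,0,0,0],"fingers":[0.6,0.7,0.8,1,1,1,1]}'|tail -1;python3 chk.py
python3 -m jog '{"slide":[[0,0,10],[0,0,15],[0,0,25],[0,0,40],[0,0,40],[0,0,20],[0,0,0]],"twist":[0,0,0,0,0,0,0],"fingers":[1,1,1,1,1,1,1]}'|tail -1;python3 w.py
python3 - <<'E'
from h import *
q=get_obs()["q"];print(q,q[1]-q[2]+q[3]-np.pi/2,q[4])
s=camera("side");I=s["pixels"].astype(int);p=get_obs()["eef_pos"];cv2.imwrite("pics/m2.png",s["pixels"][:,:,::-1])
red=(I[...,0]>110)&(I[...,1]<75);ys,xs=np.nonzero(red[120:260,230:300]);print("red",len(xs),xs.mean()+230,ys.mean()+120,proj(s,p+np.array([-.012,-.0425,.028])))
E
```

```text
finger_gap: 0.0128
t 56.55 tcp [ 622.8 -323.8  -20. ] yaw -14.7 F [-0.8  1.1  0.6] gap 12.8
finger_gap: 0.0129
t 57.42 tcp [ 623.1 -324.   141. ] yaw -14.7 F [ 0.3  0.3 -0.2] gap 12.9
[-0.47127944  0.60148103  0.24208141  1.27697668 -0.0160701   1.35610123] 0.06557997580380048 -0.01607010281690584
red 6 270.0 195.0 [267.87692226 194.29868537]
```

```bash
python3 -m jog '{"slide":[[-5,15,0],[-13,35,0],[-13,40,0],[-13,40,0],[-13,40,0],[-13,40,0],[-13,40,0],[-13,40,0],[-13,40,0],[-13,35,0],[-10,25,0],[-5,15,0]],"twist":[5,9,9,9,9,9,9,9,9,9,9,5],"fingers":[1,1,1,1,1,1,1,1,1,1,1,1]}'|tail -1
python3 -m jog '{"slide":[[0,0,0]],"twist":[0],"fingers":[1]}'|tail -1;python3 w.py
python3 - <<'E'
from h import *
q=get_obs()["q"];print(q[1]-q[2]+q[3]-np.pi/2,q[4])
E
```

```text
finger_gap: 0.0129
finger_gap: 0.0129
t 59.1 tcp [468.1  93.4 123.4] yaw 88.7 F [ 0.4 -0.7 -0.8] gap 12.9
0.037980093777499 -0.07362974381612238
```

```bash
python3 -m jog '{"slide":[[3,15,0],[3,15,0],[1,8,0],[0,0,0],[0,0,-15],[0,0,-20],[0,0,-15],[0,0,0]],"twist":[2,1.3,0,0,0,0,0,0],"fingers":[1,1,1,1,1,1,1,1]}'|tail -1;python3 w.py
python3 - <<'E'
from h import *
from scipy.spatial.transform import Rotation as T
print(T.from_quat(get_obs()["tcp_rot"]).as_matrix().round(3))
s=camera("side");c=camera("top")
for n,m in(("s",s),("t",c)):cv2.imwrite(f"pics/m3{n}.png",m["pixels"][:,:,::-1])
p=get_obs()["eef_pos"]+[0,0,.029];I=s["pixels"].astype(int)
red=(I[...,0]>110)&(I[...,1]<75)&(I[...,0]-I[...,1]>60);ys,xs=np.nonzero(red[120:220,180:300]);print("red side",len(xs),xs.min(initial=999)+180,xs.max(initial=-1)+180,ys.mean()+120)
print([proj(s,p+[d,0,0]) for d in(.02,.0675)])
I=c["pixels"].astype(int);red=(I[...,0]>110)&(I[...,1]<75)&(I[...,0]-I[...,1]>60);ys,xs=np.nonzero(red[150:270,130:230]);print("red top",len(xs),xs.mean()+130,ys.min(initial=999)+150,ys.max(initial=-1)+150,[proj(c,p+[d,0,0]) for d in(.02,.0675)])
E
```

```text
finger_gap: 0.0129
t 60.1 tcp [475.3 131.4  68.6] yaw 91.8 F [-0.3 -0.1 -0.4] gap 12.9
[[-0.999 -0.032 -0.016]
 [-0.03   0.996 -0.083]
 [ 0.019 -0.083 -0.996]]
red side 5 244 251 158.6
[array([240.89188985, 157.70609336]), array([253.79483279, 158.1215094 ])]
red top 70 175.3 205 220 [array([176.18323291, 223.21024885]), array([176.40322409, 205.05801566])]
```

```bash
python3 -m jog '{"slide":[[-0.5,-0.5,-10],[0,0,-15],[0,0,-12],[0,0,-6],[0,0,0]],"twist":[0,0,0,0,0],"fingers":[1,1,1,1,1]}'|tail -1;python3 chk.py
```

```text
finger_gap: 0.0129
t 60.83 tcp [476.5 131.4  24.7] yaw 91.8 F [-0.2  0.5  0.5] gap 12.9
```

```bash
python3 -m jog '{"slide":[[0,0,-5],[0,0,0]],"twist":[0,0],"fingers":[1,1]}'|tail -1;python3 chk.py &&
python3 -m jog '{"slide":[[0,0,-3],[0,0,0]],"twist":[0,0],"fingers":[1,1]}'|tail -1;python3 chk.py
```

```text
finger_gap: 0.0129
t 61.08 tcp [476.9 131.6  19.7] yaw 91.8 F [-0.7 -0.4 -0.5] gap 12.9
finger_gap: 0.0128
t 61.33 tcp [477.3 131.7  16.8] yaw 91.8 F [0.6 0.4 0.4] gap 12.8
```

```bash
python3 -m jog '{"slide":[[-2.5,0,-3],[0,0,0]],"twist":[0,0],"fingers":[1,1]}'|tail -1;python3 chk.py &&
python3 -m jog '{"slide":[[0,0,-3],[0,0,0]],"twist":[0,0],"fingers":[1,1]}'|tail -1;python3 chk.py &&
python3 -m jog '{"slide":[[0,0,-2],[0,0,0]],"twist":[0,0],"fingers":[1,1]}'|tail -1;python3 chk.py &&
python3 -m jog '{"slide":[[0,0,-2],[0,0,0]],"twist":[0,0],"fingers":[1,1]}'|tail -1;python3 chk.py
```

```text
finger_gap: 0.0132
t 61.58 tcp [474.7 131.7  13.8] yaw 91.8 F [-0.7 -0.5 -0.4] gap 13.2
finger_gap: 0.013
t 61.83 tcp [474.7 131.8  10.7] yaw 91.8 F [ 0.3 -1.   0.1] gap 13.0
finger_gap: 0.0133
t 62.08 tcp [474.8 131.8   8.5] yaw 91.8 F [ 0.9  0.8 -0.7] gap 13.3
finger_gap: 0.0127
t 62.33 tcp [475.  131.8   6.5] yaw 91.8 F [-1.2 -0.1 -0.3] gap 12.7
```

```bash
python3 -m jog '{"slide":[[0,0,-2],[0,0,0]],"twist":[0,0],"fingers":[1,1]}'|tail -1;python3 chk.py &&
python3 -m jog '{"slide":[[0,0,-2],[0,0,0]],"twist":[0,0],"fingers":[1,1]}'|tail -1;python3 chk.py &&
python3 -m jog '{"slide":[[0,0,-1],[0,0,0]],"twist":[0,0],"fingers":[1,1]}'|tail -1;python3 chk.py
```

```text
finger_gap: 0.0129
t 62.58 tcp [475.2 131.5   6.1] yaw 91.8 F [-0.7 -0.7  1.1] gap 12.9
finger_gap: 0.0128
t 62.83 tcp [475.3 131.4   6.1] yaw 91.8 F [-0.7 -0.3  1. ] gap 12.8
finger_gap: 0.0129
t 63.08 tcp [475.5 131.5   6. ] yaw 91.8 F [-1.  -0.7  3.2] gap 12.9
```

```bash
python3 -m jog '{"slide":[[0,0,0],[0,0,0],[0,0,0],[0,0,0],[0,0,0],[0,0,10],[0,0,25],[0,0,45],[0,0,50],[0,0,30],[0,0,0]],"twist":[0,0,0,0,0,0,0,0,0,0,0],"fingers":[0.7,0.5,0.4,0.3,0.3,0.3,0.3,0.3,0.2,0,0]}'|tail -1;python3 w.py
python3 -m jog '{"slide":[[3,-20,5],[5,-40,5],[5,-50,5],[5,-55,5],[5,-55,5],[5,-55,0],[5,-55,0],[0,-40,0],[0,-15,0],[0,0,0]],"twist":[0,0,0,0,0,0,0,0,0,0],"fingers":[0,0,0,0,0,0,0,0,0,0]}'|tail -1;python3 w.py
cat > fin.py <<'E'
from tl import *
s=camera("side")
for n,m in(("s",s),("t",c)):cv2.imwrite(f"pics/f{n}.png",m["pixels"][:,:,::-1])
print("tile");f((110,160,170,210),lambda k:k.max(2)<120,.032);f((110,160,170,210),lambda k:(k[...,2]>150)&(k.max(2)-k.min(2)<40)|(k.max(2)<150),.032)
B=(165,200,200,262)
print("pen red");f(B,lambda k:(k[...,0]>130)&(k[...,1]<90),.033)
print("pen white");f(B,lambda k:(k.min(2)>185),.033)
print("pen all");f(B,lambda k:(k.min(2)>180)|((k[...,0]>130)&(k[...,1]<90)),.033)
print("blocks now");f(B,lambda k:(k.max(2)<190)&(k[...,1]>95),.037)
S2=s["pixels"].astype(int)
E
python3 fin.py
```

```text
finger_gap: 0.0856
t 64.45 tcp [474.5 131.2 173.2] yaw 91.8 F [ 0.5 -0.2  0.2] gap 85.6
finger_gap: 0.0854
t 65.7 tcp [ 502.3 -263.8  191.7] yaw 92.0 F [ 0.  -0.4 -0.1] gap 85.4
tile
[611.4 262.3] [54.3 53. ] 1.8
[610.9 262.4] [66.4 64.6] 1.9
pen red
[524.4 134.2] [41.5 15.2] 1.0
pen white
[455.9 133.5] [90.5 12.8] 2.5
pen all
[455.8 133.4] [90.9 13.2] 2.9
[524.4 134.2] [41.5 15.2] 1.0
blocks now
[434.6 112. ] [37.8 24.9] 0.5
[503.4 115.1] [85.5 27.5] 3.9
```

```bash
python3 - <<'E'
from h import *
c=camera("top");s=camera("side");I=c["pixels"];S=8
J=cv2.imread("pics/top0.png")[...,::-1]
def f(nm,I,box,fn,z,mn=600):
    x0,y0,x1,y1=box;k=cv2.resize(I[y0:y1,x0:x1],None,fx=S,fy=S,interpolation=2).astype(float)
    for q in cv2.findContours(fn(k).astype(np.uint8),0,1)[0]:
        if cv2.contourArea(q)<mn: continue
        r=cv2.minAreaRect(np.array([onz(c,(p[0][0]+.5)/S-.5+x0,(p[0][1]+.5)/S-.5+y0,z)*1000 for p in q],np.float32));print(nm,np.round(r[0],1),np.round(r[1],1),round(r[2],1))
d=lambda t:(lambda k:k.max(2)<t)
f("jar lid",I,(112,212,160,260),d(105),.087)
f("drop cap",I,(160,160,205,210),d(90),.1)
for n,K in(("now",I),("start",J)):
    f("large "+n,K,(240,205,280,255),d(115),.085,4000); f("oblong "+n,K,(244,162,280,200),d(150),.008,4000)
S1=s["pixels"].astype(int)
lid=(S1.max(2)<80);
for nm,b in(("jar side",(225,140,250,175)),("drop side",(262,140,285,185))):
    k=lid[b[1]:b[3],b[0]:b[2]];ys,xs=np.nonzero(k);print(nm,len(xs),xs.min()+b[0],xs.max()+b[0],ys.min()+b[1],ys.max()+b[1])
for X in((.472,.257,.087),(.6155,.1365,.114),(.6155,.1365,.075)): print(proj(s,X))
E
```

```text
jar lid [482.  258.1] [ 9.  12.9] 76.9
jar lid [468.4 219.1] [18.3 48. ] 87.1
jar lid [472.3 253.2] [51.9 53.9] 26.3
drop cap [619.3 130.1] [15.2 12.4] 42.3
large now [459.7 -92.2] [85.6 94.6] 88.9
oblong now [622.9 -90.1] [53.6 76. ] 70.1
large start [477.6 -80.4] [61.9 59.5] 26.5
oblong start [622.9 -90.9] [55.2 77.2] 70.9
jar side 33 228 242 140 158Traceback (most recent call last):
  File "<stdin>", line 17, in <module>
    return umr_minimum(a, axis, None, out, keepdims, initial, where)
ValueError: zero-size array to reduction operation minimum which has no identity
```

```bash
python3 - <<'E'
from h import *
s=cv2.cvtColor(camera("side")["pixels"],cv2.COLOR_RGB2GRAY);o=cv2.imread("pics/side0.png",0)
m=cv2.matchTemplate(s[165:225,205:260],o[178:212,217:243],cv2.TM_CCOEFF_NORMED);_,v,_,l=cv2.minMaxLoc(m);print(v,l[0]+205-217,l[1]+165-178)
from station import sign_off
if v>.7 and abs(l[0]-12)<2 and abs(l[1]-13)<2: print(sign_off())
E
```

```text
0.8412673473358154 0 0
the job is handed in; nothing more can be done
None
```

I packed all four items in the order asked and handed the job in at about 66 s on the robot clock, inside the 120 s limit.

The last camera checks, in mm:

| Item | Measured | Holder | Result |
|---|---|---|---|
| Small jar | lid at (472, 253) | wide well about (472, 256) | lid reads 52–54 mm across at its expected height, so it looks upright |
| Dropper | bulb at (619, 130) | narrow well about (616, 136) | looks upright; part of that difference comes from assuming the bulb top too low |
| Square tile | (611.3, 262.4), turned about 2.0° | tile rest about (611.5, 263), turned 2.05° | glazed side up, centred and squared to about 1 mm |
| Marker | middle at x of about 478, y 133–134 | cradle about (476, 133) | lying in both V blocks, about 2 mm off the middle |

- **Tile re-set:** my first placing was about 4 mm off centre, so I gripped it again and shifted it.
- **Look-alikes:** the oblong tile reads the same as at the start, to within 1 mm. The top view of the larger jar no longer matched its starting reading, probably because the arm or its shadow was in the way. The side view showed no shift (match score 0.84).
- **Finger height:** in the pictures the fingertips sat about 30 mm above the reported tool point. The tile and pen grasps bore this out, so I lowered by contact. The tool also picked up up to about 5° of tilt, with no visible effect on the result.
- **Checks that failed:** my side-view numeric check of the jar and dropper stopped on an error (an empty mask), so their uprightness rests on the top view plus the one earlier picture of the jar. I had used all 16 pictures by then, so I did not look at the final scene by eye.

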